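Charge the mill jar with a scoopful of grinding balls

ROBOT

A 7-joint arm with a two-finger parallel gripper is mounted at the origin on the work surface. World frame = base frame: x ahead of the robot, y to its left, z up, the work surface at z = 0. Lengths are in mm, angles in rad, forces in N, time in s.
With the tool pointing down it reaches from about 400 to 875 mm from the base axis. Payload 4.4 kg.
Tool frame: the origin (TCP) lies midway between the tips of the shut fingers; the grasp point (between the pads) lies 19 mm behind it; z points along the fingers, y is the direction in which the jaws open and shut (so a half turn about z gives the same grasp; the last joint's range is limited). The gripper opens to 85 mm and grips with 20 to 120 N. Pads are 22 mm wide; open, the fingers measure 114 mm over their backs; the gripper's body (76 mm by 85 mm) begins 54 mm behind the grasp point. The pads swing forward as they close: fully open they stand 13 mm farther back than shut.
Start: joints at [1.092, 0.628, 0.038, 1.517, -0.027, 0.996, -0.02], TCP at [260.792, -595.403, 231.313] pointing down, gripper open.
Joint ranges: [-3.06, 3.06], [-0.37, 2.12], [-1.25, 1.32], [0.18, 2.47], [-1.1, 4.24], [0.23, 1.98], [-2.94, 2.94]. Speed limits (rad/s): [2.57, 2.57, 3.14, 3.14, 3.14, 3.14, 3.14].

INTERFACE

Orientations are given as a rotation vector (axis times angle).
In Python, from rig import sensors, eyes, ticket gives the robot as it stands.
- The arm moves only by the shell command python3 -m handwheel 'ROWS'. ROWS is JSON, a list of rows, each a list of 3 entries, a list of its own where there are three numbers: the shift along the tool's x, y, z in m, then the turn about the tool's z in degrees, then the finger opening in m, from 0 to 0.0854. In form: [[[dx, dy, dz], twist, fingers], ...]. A call has 1 to 20 rows; each row shifts and turns the pose as measured when the row begins, along the tool's axes as they then stand; what a row does not reach is not made up. A row lasts 1/12 s, in which the tool goes at most 41.7 mm and 7.16 degrees, less where a joint would pass 70% of its speed; a pose out of reach is approached as far as the arm can. A call is refused whole if a number of a shift passes 0.0417 or a number of a turn 7.16, either way. A call with a gripper value outside its range is refused whole. The fingers move at their own pace and stop on an object; the grip force is fixed at half the most. Time passes only in rows, so rows that do not move let the fingers close. It gives the time, the measured TCP pose, the force and the opening at its end, in the units of the state.
- sensors.observe(): the state, without advancing time (a new reading comes with each control period).
- eyes.camera(name): name is "scene" or "side" or "wrist"; returns (picture, depth): 400x640x3 uint8, red, green, blue; 400x640 float32, mm along the optical axis (not along the pixel's ray), 0 where there is no reading.
- eyes.camera_params(name): a dict with "camera_matrix" (3x3 intrinsics, pixels), "camera_from_world" (4x4, takes a point from world to camera coordinates). Camera axes: x right, y up, looking along -z (the intrinsics and any distortion apply to the point x, -y, -z); pixel columns grow to the right and rows downward; lengths in mm; the calibration is good to about 2 mm. A picture is of the moment at which its call begins: read the wrist's pose just before it. camera_params takes no time and is no camera call; for the wrist camera it gives the pose at the moment of the call.
- ticket.finish_job(): hands the job in, once; it reports no verdict.
Trained networks look in the newest picture that a camera, given by its name, has taken for a name from the list of things; names that differ only in an ending like _2 or _b are one class to them, and where a whole thing is asked for, a point or a joint stands for the part that bears it (a point fixed in the world has none). Each returns a list of dicts, best first, with "p" (0 to 1); they miss things now and then, are a little off and sometimes report something else, mostly with a low value. They report only what shows in the picture. A call takes as long as a camera call.
- eyes.find_in(camera, name): "box" ([left, top, right, bottom] in pixels, round what is visible of it).
- eyes.regions_of(camera, name): "region" (400x640 bool, what is visible of it) and "box" ([left, top, right, bottom] in pixels, round what is visible of it).
The state is a dict: "t": time; "joint_pos": joint angles; "dq": joint speeds; "effort": joint torques, N m; "position": TCP position; "ee_rot": TCP orientation; "force": force on the tool from outside, world axes, zero at the start; "ft_torque": the same for the moment, N m; "width": finger opening in mm.
Only numpy, scipy, OpenCV 4.12 (cv2) and the standard library are available. Lean on these libraries where they do the work, as an engineer would, in place of code of your own. Each camera call takes 0.05 s, during which the arm holds its last target. There are 200 camera calls.

TASK

Charge the straight-sided mill jar with grinding balls: take the scoop out of its rack by its blade, lay it flat on the bare table well clear of the rack and let go, then take it again by its handle and, in one scoopful, bring at least three of the six balls from the trough into the jar. Every other ball must end up in the trough or the jar too, none spilled; finally lay the empty scoop flat on the bare table, right side up. Never touch the balls with the fingers, leave the jar standing where it is and do not push the bowls and other ware about.

Things in the scene. Friction and masses are not known exactly. Their poses are not given: they have to be found in the camera images.
- rack: Fixed wooden tool rack, 110 high: two upright cheeks (x -141 to -57, y -26 to 26 in its frame) with a 24 wide slot open at the top between them. Origin: on the table under the parked scoop's blade; +x away from the slot. The parked scoop's handle is sunk in the slot, 4 mm free either side, out of the fingers' reach; its blade stands free in front. Lift it straight up.
- scoop: Loose scoop, about 0.12 kg, starts parked in the rack, blade flat on the table. Aluminium blade 80 long (x -40 to 40), 54 wide behind, 62 at the mouth: flat floor 2 thick, side walls 2 thick and 28 high, back wall 30 high at x -40, open mouth at x +40; wooden handle behind. Origin: centre of the blade's underside; +x out of the mouth, z up. Stands stably on its floor.
- scoop_blade (a point): Point midway between the scoop's side walls, where the blade is gripped across its width (58 mm there, walls 3 degrees out of parallel): (5, 0, 18) in the scoop's frame.
- scoop_handle (a point): Middle of the scoop's dark wooden handle, (-88.5, 0, 70) in the scoop's frame. The handle is 16 wide (y), 12 thick and rises backwards at 40 degrees, from the top of the back wall (x -39, z 28) to its end (x -124, z 100).
- scoop_pan (a point): Middle of the scoop's blade, 11 mm above its inner floor: (0, 0, 13) in the scoop's frame.
- trough: Fixed grey trough. Inside 72 wide (y -36 to 36; the scoop has 5 mm either side, so balls cannot slip past), floor 4 above the table from the near wall at x -114 to x 104, then an end sloping up and away at 49 degrees to x 143, z 47. Walls 32 high, sides 48 high beyond x 60. Outside: x -120 to 150, y -42 to 42. Origin: on the table, centre line; +x to the sloping end. Balls start at x > 0.
- jar: Loose white porcelain mill jar, 0.9 kg: straight-sided round pot, 130 outer diameter, 118 inside, 85 high, floor 8 thick. Origin: centre of its underside. The only straight-sided open pot in the work area; it stands across from the rack, on the other side of the trough.
- jar_mid (a point): Point on the jar's axis, 40 above the table.
- jar_mouth (a point): Centre of the jar's mouth, 85 above the table.
- ball0: Smooth, slippery white porcelain grinding ball, 22 diameter, 20 g, loose in the trough. Origin: its centre.
- ball1: Smooth, slippery white porcelain grinding ball, 22 diameter, 20 g, loose in the trough. Origin: its centre.
- ball2: Smooth, slippery white porcelain grinding ball, 22 diameter, 20 g, loose in the trough. Origin: its centre.
- ball3: Smooth, slippery white porcelain grinding ball, 22 diameter, 20 g, loose in the trough. Origin: its centre.
- ball4: Smooth, slippery white porcelain grinding ball, 22 diameter, 20 g, loose in the trough. Origin: its centre.
- ball5: Smooth, slippery white porcelain grinding ball, 22 diameter, 20 g, loose in the trough. Origin: its centre.
- bowl_a: Bystander: white bisque bowl with a lobed rim, 112 wide, 42 high. Origin: centre of its underside. Left of the trough's far end.
- bowl_b: Bystander: white bisque bowl with a lobed rim, 100 wide, 42 high. Origin: centre of its underside. Right of the trough's far end.
- glaze_jar: Bystander: closed white screw-top jar, 60 diameter, 75 high. Origin: centre of its underside.
- brush: Bystander: paint brush lying on the table. Origin: centre of its underside.
- test_tile: Bystander: terracotta tile 60 x 60 x 8. Origin: centre of its underside.

How it is judged (in metres and radians):
On the way, in this order (a step that is already met when the one before it is completed fails the run):
1. the scoop lies flat on the table, well clear of the rack (its blade at least 8 cm from where it was parked), released (height (world z) of scoop below 0.003 m and angle between scoop's own z axis and vertical below 0.06 rad and linear speed of scoop below 0.02 m/s and contact force between the fingers and scoop below 0.05 N and horizontal distance between scoop_handle and trough above 0.06 m and horizontal distance between scoop and rack above 0.08 m), for 0.2 s.
2. held by its handle and raised, the scoop carries at least three balls (distance between the grasp point and scoop_handle below 0.05 m and height (world z) of scoop_pan above 0.06 m and (distance between each of ball0, ball1, ball2 and scoop_pan below 0.047 m or distance between each of ball0, ball1, ball3 and scoop_pan below 0.047 m or distance between each of ball0, ball1, ball4 and scoop_pan below 0.047 m or distance between each of ball0, ball1, ball5 and scoop_pan below 0.047 m or distance between each of ball0, ball2, ball3 and scoop_pan below 0.047 m or distance between each of ball0, ball2, ball4 and scoop_pan below 0.047 m or distance between each of ball0, ball2, ball5 and scoop_pan below 0.047 m or distance between each of ball0, ball3, ball4 and scoop_pan below 0.047 m or distance between each of ball0, ball3, ball5 and scoop_pan below 0.047 m or distance between each of ball0, ball4, ball5 and scoop_pan below 0.047 m or distance between each of ball1, ball2, ball3 and scoop_pan below 0.047 m or distance between each of ball1, ball2, ball4 and scoop_pan below 0.047 m or distance between each of ball1, ball2, ball5 and scoop_pan below 0.047 m or distance between each of ball1, ball3, ball4 and scoop_pan below 0.047 m or distance between each of ball1, ball3, ball5 and scoop_pan below 0.047 m or distance between each of ball1, ball4, ball5 and scoop_pan below 0.047 m or distance between each of ball2, ball3, ball4 and scoop_pan below 0.047 m or distance between each of ball2, ball3, ball5 and scoop_pan below 0.047 m or distance between each of ball2, ball4, ball5 and scoop_pan below 0.047 m or distance between each of ball3, ball4, ball5 and scoop_pan below 0.047 m)), for 0.2 s.
At the end, for the whole second after the job is handed in: At least three balls lie in the jar (centre within 60 mm of the middle of the jar), every other ball in the jar or in the trough, the jar stands upright (within 0.1 rad) and the scoop lies released, right side up, flat (within 0.06 rad) and at rest on the bare table, not in or on the trough ((distance between each of ball0, ball1, ball2 and jar_mid below 0.06 m or distance between each of ball0, ball1, ball3 and jar_mid below 0.06 m or distance between each of ball0, ball1, ball4 and jar_mid below 0.06 m or distance between each of ball0, ball1, ball5 and jar_mid below 0.06 m or distance between each of ball0, ball2, ball3 and jar_mid below 0.06 m or distance between each of ball0, ball2, ball4 and jar_mid below 0.06 m or distance between each of ball0, ball2, ball5 and jar_mid below 0.06 m or distance between each of ball0, ball3, ball4 and jar_mid below 0.06 m or distance between each of ball0, ball3, ball5 and jar_mid below 0.06 m or distance between each of ball0, ball4, ball5 and jar_mid below 0.06 m or distance between each of ball1, ball2, ball3 and jar_mid below 0.06 m or distance between each of ball1, ball2, ball4 and jar_mid below 0.06 m or distance between each of ball1, ball2, ball5 and jar_mid below 0.06 m or distance between each of ball1, ball3, ball4 and jar_mid below 0.06 m or distance between each of ball1, ball3, ball5 and jar_mid below 0.06 m or distance between each of ball1, ball4, ball5 and jar_mid below 0.06 m or distance between each of ball2, ball3, ball4 and jar_mid below 0.06 m or distance between each of ball2, ball3, ball5 and jar_mid below 0.06 m or distance between each of ball2, ball4, ball5 and jar_mid below 0.06 m or distance between each of ball3, ball4, ball5 and jar_mid below 0.06 m) and (distance between ball0 and jar_mid below 0.06 m or (x of ball0 in the frame of trough between -0.115 and 0.15 m and y of ball0 in the frame of trough between -0.04 and 0.04 m and z of ball0 in the frame of trough below 0.06 m)) and (distance between ball1 and jar_mid below 0.06 m or (x of ball1 in the frame of trough between -0.115 and 0.15 m and y of ball1 in the frame of trough between -0.04 and 0.04 m and z of ball1 in the frame of trough below 0.06 m)) and (distance between ball2 and jar_mid below 0.06 m or (x of ball2 in the frame of trough between -0.115 and 0.15 m and y of ball2 in the frame of trough between -0.04 and 0.04 m and z of ball2 in the frame of trough below 0.06 m)) and (distance between ball3 and jar_mid below 0.06 m or (x of ball3 in the frame of trough between -0.115 and 0.15 m and y of ball3 in the frame of trough between -0.04 and 0.04 m and z of ball3 in the frame of trough below 0.06 m)) and (distance between ball4 and jar_mid below 0.06 m or (x of ball4 in the frame of trough between -0.115 and 0.15 m and y of ball4 in the frame of trough between -0.04 and 0.04 m and z of ball4 in the frame of trough below 0.06 m)) and (distance between ball5 and jar_mid below 0.06 m or (x of ball5 in the frame of trough between -0.115 and 0.15 m and y of ball5 in the frame of trough between -0.04 and 0.04 m and z of ball5 in the frame of trough below 0.06 m)) and height (world z) of scoop below 0.003 m and angle between scoop's own z axis and vertical below 0.06 rad and linear speed of each of scoop, jar below 0.02 m/s and contact force between the fingers and scoop below 0.05 N and horizontal distance between scoop_handle and trough above 0.06 m and angle between jar's own z axis and vertical below 0.1 rad); the robot touches nothing.
It fails at once if the fingers touch a ball (contact force between the fingers and ball0 above 0.3 N or contact force between the fingers and ball1 above 0.3 N or contact force between the fingers and ball2 above 0.3 N or contact force between the fingers and ball3 above 0.3 N or contact force between the fingers and ball4 above 0.3 N or contact force between the fingers and ball5 above 0.3 N).
It fails at once if the jar is pushed more than 40 mm or tipped (distance of jar from where it was at the start of the episode above 0.04 m or angle between jar's own z axis and vertical above 0.35 rad).
It fails at once if a bystander is pushed more than 30 mm (distance of any of bowl_a, bowl_b, glaze_jar, brush, test_tile from where it was at the start of the episode above 0.03 m).
It also fails if it takes over 72 s, if anything falls off the work surface, if the arm or the gripper's body presses on something with over 40 N, if the wrist force passes 120 N, or if a joint passes its speed limit or range.

## Working session

There is one attempt and no reset: what is moved stays moved. The work goes in short steps, Python scripts to look and compute and a shell command to move; the robot and the scene stay as the last step left them, time stands still between calls to the robot, and variables do not carry over. Pictures are saved under pics/ and viewed, about 8 in all and at most 12, crops included, and the job is handed in when it is done.

```bash
ls; mkdir -p pics
cat > look.py <<'E'
import numpy as np, cv2
from rig import sensors, eyes, ticket
def snap(cam,fn=None):
    P=eyes.camera_params(cam); im,d=eyes.camera(cam)
    if fn: cv2.imwrite('pics/'+fn,im[:,:,::-1])
    return P,im,d
def world(P,d,mask=None):
    K=np.array(P["camera_matrix"]);T=np.linalg.inv(np.array(P["camera_from_world"]))
    v,u=np.mgrid[0:d.shape[0],0:d.shape[1]]
    x=(u-K[0,2])/K[0,0]*d; y=(v-K[1,2])/K[1,1]*d
    p=np.stack([x,-y,-d,np.ones_like(d)],-1)@T.T
    return p[...,:3]
def pix(P,p):
    K=np.array(P["camera_matrix"]);c=np.array(P["camera_from_world"])@np.append(p,1)
    return K[0,0]*c[0]/-c[2]+K[0,2], K[1,1]*-c[1]/-c[2]+K[1,2]
E
python3 - <<'E'
from look import *
s=sensors.observe();print(s["t"],s["position"],s["ee_rot"],s["width"])
ims=[]
for c in ("scene","side"):
    P,im,d=snap(c); W=world(P,d)
    ims.append(im)
    print(c,np.linalg.inv(np.array(P["camera_from_world"]))[:3,3].round(),P["camera_matrix"][0][0])
    for n in ("rack","scoop","trough","jar","ball0","bowl_a","glaze_jar","brush","test_tile","scoop_handle"):
        for r in eyes.regions_of(c,n)[:6 if n=='ball0' else 2]:
            m=r["region"]&(d>0); w=W[m]
            if len(w)<5: continue
            print(n,round(r["p"],2),np.array(r["box"]).round().tolist(),m.sum(),"min",np.percentile(w,2,0).round(),"max",np.percentile(w,98,0).round(),"med",np.median(w,0).round())
for n,i in zip("ab",ims): cv2.imwrite(f'pics/s{n}.png',i[:,:,::-1])
print(sensors.observe()["t"])
E
```

```text
pics
0.0 [ 260.5346803  -594.8404119   230.40615985] [-3.07314566e+00 -6.43477461e-01  6.35643925e-04] 85.10891880864575
scene [ 996. -314.  699.] 381.04668301178117
rack 0.78 [398.0, 107.0, 439.0, 160.0] 1503 min [430. 293.   5.] max [512. 344. 112.] med [481. 299.  77.]
scoop 0.8 [412.0, 119.0, 459.0, 188.0] 922 min [507. 285.   1.] max [607. 346.  54.] med [562. 323.  13.]
scoop 0.24 [172.0, 237.0, 251.0, 315.0] 4573 min [ 503. -350.    7.] max [ 627. -233.   86.] med [ 545. -293.   40.]
trough 0.69 [302.0, 188.0, 409.0, 299.0] 4435 min [495. -45.   2.] max [757.  44.  49.] med [635.   5.  15.]
jar 0.97 [170.0, 235.0, 249.0, 314.0] 4505 min [ 503. -349.    7.] max [ 627. -233.   86.] med [ 545. -293.   40.]
jar 0.59 [358.0, 261.0, 369.0, 264.0] 49 min [683. -20.  17.] max [699.  -6.  27.] med [692. -14.  25.]
ball0 0.63 [339.0, 235.0, 350.0, 246.0] 77 min [613. -26.  14.] max [633.  -9.  27.] med [626. -19.  23.]
ball0 0.61 [358.0, 240.0, 374.0, 252.0] 102 min [640.   9.   3.] max [667.  35.  27.] med [659.  15.  21.]
ball0 0.6 [353.0, 224.0, 360.0, 234.0] 60 min [607.  13.  15.] 
[... 2384 characters left out ...]
 [750. 208.  34.]
bowl_a 0.64 [298.0, 162.0, 333.0, 189.0] 631 min [ 657. -333.    2.] max [ 780. -153.   54.] med [ 708. -214.   35.]
glaze_jar 0.68 [345.0, 238.0, 368.0, 276.0] 951 min [363.  80.   7.] max [413. 130.  79.] med [384. 118.  52.]
brush 0.73 [375.0, 213.0, 450.0, 241.0] 730 min [ 252. -148.    4.] max [ 440. -109.   24.] med [ 358. -129.   19.]
test_tile 0.88 [370.0, 239.0, 395.0, 259.0] 426 min [336. -37.   3.] max [406.  32.  13.] med [370.  -0.  10.]
test_tile 0.66 [301.0, 208.0, 307.0, 217.0] 50 min [611. -25.  11.] max [628.  -6.  29.] med [618. -14.  22.]
scoop_handle 0.74 [207.0, 273.0, 277.0, 311.0] 827 min [445. 284.   2.] max [610. 345. 103.] med [577. 322.  10.]
1.1
```

View pics/sa.png

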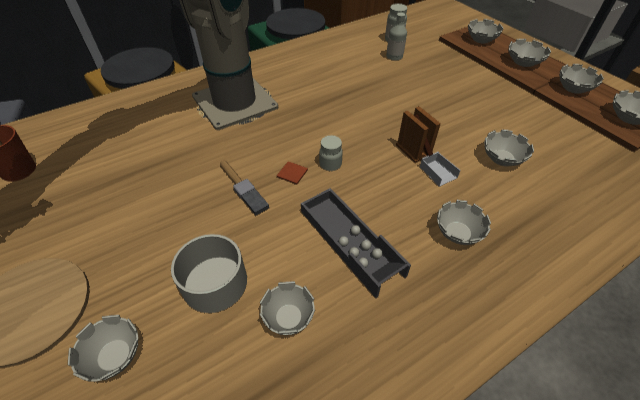

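Run:
```python
from look import *
from scipy.spatial.transform import Rotation as R
print(R.from_rotvec(sensors.observe()["ee_rot"]).as_matrix().round(3))
for c in ("scene","side"):
    P,im,d=snap(c); W=world(P,d); x,y,z=W[...,0],W[...,1],W[...,2]
    def rect(m,t):
        p=W[m][:,:2].astype(np.float32)
        if len(p)<8: print(t,len(p));return
        r=cv2.minAreaRect(p); print(c,t,len(p),np.round(r[0]),np.round(r[1]),round(r[2],1), 'z',np.median(W[m][:,2]).round(1))
    V=d>0
    rect(V&(z>102)&(z<118)&(x>400)&(x<530)&(y>260)&(y<380),"racktop")
    rect(V&(z>24)&(z<36)&(x>400+120)&(x<640)&(y>260)&(y<390),"scoop walls")
    rect(V&(z>-5)&(z<14)&(x>525)&(x<640)&(y>270)&(y<370)&(np.ptp(im.astype(int),axis=-1)<12),"scoop floor?")
    rect(V&(z>26)&(z<56)&(x>470)&(x<780)&(y>-70)&(y<70),"trough rim")
    rect(V&(z>78)&(z<95)&(x>470)&(x<660)&(y>-380)&(y<-200),"jar rim")
    if c=="scene":
        cr=im[90:200,380:480]; cv2.imwrite("pics/crop.png",cv2.resize(cr[:,:,::-1],None,fx=5,fy=5,interpolation=2))
```

```text
[[ 0.916  0.401  0.   ]
 [ 0.401 -0.916 -0.   ]
 [ 0.     0.    -1.   ]]
scene racktop 382 [470. 322.] [55. 85.] 87.1 z 109.9
scene scoop walls 165 [564. 317.] [63. 86.] 87.5 z 27.9
scene scoop floor? 471 [568. 316.] [64. 79.] 87.4 z 3.7
scene trough rim 1622 [625.   0.] [271.  87.] 2.7 z 33.7
scene jar rim 832 [ 564. -291.] [129. 128.] 10.4 z 84.6
side racktop 761 [469. 321.] [53. 86.] 87.6 z 111.2
side scoop walls 163 [568. 316.] [63. 81.] 86.9 z 28.8
side scoop floor? 337 [567. 315.] [62. 79.] 88.3 z 5.6
side trough rim 1251 [625.  -1.] [273.  90.] 2.9 z 34.5
side jar rim 319 [ 561. -291.] [126. 129.] 28.8 z 85.0
```

The scene picture shows the rack at (418,135), the parked scoop's blade at (440,168), the trough at (355,240) with six balls near (360,245), the jar at (210,272), and the bystanders clear of the paths. From depth I get the trough origin at about (610,-1) with yaw +2.8°, the scoop at (568,316) with yaw −2.9°, and the jar at (563,-291). These agree with the given sizes.

```bash
cat > st.py <<'E'
import sys
from look import *
from scipy.spatial.transform import Rotation as R
# st.py x y z [yawdeg] -> remaining move in tool axes (mm), twist
s=sensors.observe(); M=R.from_rotvec(s["ee_rot"]).as_matrix(); yaw=np.degrees(np.arctan2(M[1,0],M[0,0]))
print("t",round(s["t"],2),"pos",np.round(s["position"],1),"yaw",yaw.round(2),"tilt",np.degrees(np.arccos(-M[2,2])).round(2),"F",np.round(s["force"],1),"w",round(s["width"],1))
a=[float(v) for v in sys.argv[1:]]
if len(a)>=3: print("tool move",(M.T@(np.array(a[:3])-s["position"])).round(1),"twist",(yaw-a[3]).round(2) if len(a)>3 else "")
E
python3 -m handwheel '[[[0,0,0],6.6,0.0854],[[0,0,0],6.6,0.0854],[[0,0,0],6.6,0.0854],[[0,0,0],6.6,0.0854]]'
python3 st.py 573 316 150 -2.9
```

```text
t: 1.53
position: [260.6, -595.5, 231.4]
ee_rot: [-3.14, 0.104, -0.002]
force: [0.2, -0.8, -0.2]
width: 85.5
t 1.53 pos [ 260.6 -595.5  231.4] yaw -3.79 tilt 0.07 F [ 0.2 -0.8 -0.2] w 85.5
tool move [ 251.3 -930.2   82. ] twist -0.89
```

```bash
python3 -m handwheel '[[[0.0105,-0.0387,0],-0.4,0.0854],[[0.0105,-0.0387,0],-0.4,0.0854],[[0.0105,-0.0387,0],0,0.0854],[[0.0105,-0.0387,0],0,0.0854],[[0.0105,-0.0387,0],0,0.0854],[[0.0105,-0.0387,0],0,0.0854],[[0.0105,-0.0387,0],0,0.0854],[[0.0105,-0.0387,0],0,0.0854],[[0.0105,-0.0387,0],0,0.0854],[[0.0105,-0.0387,0],0,0.0854],[[0.0105,-0.0387,0],0,0.0854],[[0.0105,-0.0387,0],0,0.0854],[[0.0105,-0.0387,0],0,0.0854],[[0.0105,-0.0387,0],0,0.0854],[[0.0105,-0.0387,0],0,0.0854],[[0.0105,-0.0387,0],0,0.0854],[[0.0105,-0.0387,0],0,0.0854],[[0.0105,-0.0387,0],0,0.0854],[[0.0105,-0.0387,0],0,0.0854],[[0.0105,-0.0387,0],0,0.0854]]'
python3 st.py 573 316 150 -2.9
```

```text
t: 3.2
position: [526.4, 181.0, 228.0]
ee_rot: [3.128, -0.117, 0.017]
force: [0.6, -0.8, -0.1]
width: 85.0
t 3.2 pos [526.4 181.  228. ] yaw -4.29 tilt 0.9 F [ 0.6 -0.8 -0.1] w 85.0
tool move [  35.5 -138.9   76.9] twist -1.39
```

```bash
python3 -m handwheel '[[[0.009,-0.0345,0.01],-0.7,0.0854],[[0.009,-0.0345,0.01],-0.7,0.0854],[[0.009,-0.0345,0.01],0,0.0854],[[0.008,-0.0345,0.01],0,0.0854],[[0,0,0.01],0,0.0854],[[0,0,0],0,0.0854]]'
python3 st.py 573 316 150 -2.9
python3 - <<'E'
from look import *
P,im,d=snap("wrist","w1.png"); W=world(P,d);x,y,z=W[...,0],W[...,1],W[...,2]
m=(d>0)&(z>18)&(z<36)&(x>520)&(x<640)&(y>260)&(y<370)
r=cv2.minAreaRect(W[m][:,:2].astype(np.float32));print(m.sum(),r)
E
```

```text
t: 3.7
position: [572.2, 337.7, 175.5]
ee_rot: [3.139, -0.056, 0.026]
force: [-0.2, -1.1, -0.6]
width: 85.6
t 3.7 pos [572.2 337.7 175.5] yaw -2.03 tilt 0.95 F [-0.2 -1.1 -0.6] w 85.6
tool move [ 1.1 21.6 25.5] twist 0.87
1006 ((566.696044921875, 314.2594299316406), (61.20437240600586, 83.09400939941406), 87.10187530517578)
```

View pics/w1.png

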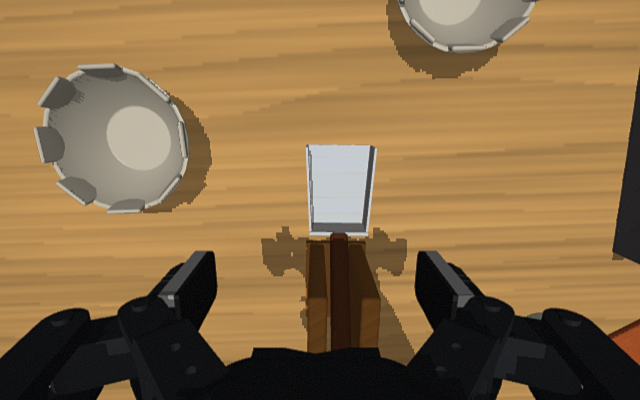

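The wrist view shows the blade at (341,190) and the rack below it. Blade centre measures (567,315) with yaw −2.9°, matching the scene cameras. Lining up in y, then going down.

```bash
python3 -m handwheel '[[[0.0,0.011,0.02],0.5,0.0854],[[0,0.011,0.02],0.4,0.0854],[[0,0,0.02],0,0.0854],[[0,0,0.015],0,0.0854],[[0,0,0.01],0,0.0854],[[0,0,0],0,0.0854]]'
python3 st.py 572.5 315 3 -2.9
```

```text
t: 4.25
position: [576.4, 312.1, 95.0]
ee_rot: [-3.136, 0.089, -0.04]
force: [0.4, 0.5, -0.8]
width: 85.4
t 4.25 pos [576.4 312.1  95. ] yaw -3.26 tilt 1.48 F [ 0.4  0.5 -0.8] w 85.4
tool move [-6.4 -2.3 91.9] twist -0.36
```

```bash
python3 -m handwheel '[[[-0.003,-0.001,0.02],-0.3,0.0854],[[-0.003,-0.001,0.02],0,0.0854],[[0,0,0.02],0,0.0854],[[0,0,0.012],0,0.0854],[[0,0,0.006],0,0.0854],[[0,0,0],0,0.0854]]'
python3 st.py 572.5 315 3 -2.9
```

```text
t: 4.75
position: [578.8, 313.7, 22.4]
ee_rot: [-3.131, 0.088, -0.057]
force: [0.1, -0.2, 0.4]
width: 85.5
t 4.75 pos [578.8 313.7  22.4] yaw -3.22 tilt 2.16 F [ 0.1 -0.2  0.4] w 85.5
tool move [-7.1 -0.8 19.1] twist -0.32
```

```bash
python3 -m handwheel '[[[-0.004,0,0.008],-0.3,0.0854],[[-0.004,0,0.006],0,0.0854],[[0,0,0.003],0,0.0854],[[0,0,0],0,0.0854],[[0,0,0],0,0.0854]]'
python3 st.py 572.5 315 3 -2.9
```

```text
t: 5.17
position: [573.0, 315.4, 7.3]
ee_rot: [-3.128, 0.079, -0.065]
force: [0.2, 0.4, 0.0]
width: 85.5
t 5.17 pos [573.  315.4   7.3] yaw -2.91 tilt 2.46 F [0.2 0.4 0. ] w 85.5
tool move [-0.6  0.4  4.2] twist -0.01
```

Well placed. Closing, then a straight lift.

```bash
python3 -m handwheel '[[[0,0,0.003],0,0.04],[[0,0,0],0,0.04],[[0,0,0],0,0.04],[[0,0,0],0,0.04],[[0,0,0],0,0.04],[[0,0,0],0,0.04],[[0,0,0],0,0.04]]'
python3 st.py
python3 -m handwheel '[[[0,0,-0.008],0,0.04],[[0,0,-0.015],0,0.04],[[0,0,-0.02],0,0.04],[[0,0,-0.02],0,0.04],[[0,0,-0.02],0,0.04]]'
python3 st.py
```

```text
t: 5.75
position: [574.1, 316.0, 5.9]
ee_rot: [-3.127, 0.079, -0.068]
force: [0.7, -0.4, -1.6]
width: 57.7
t 5.75 pos [574.1 316.    5.9] yaw -2.91 tilt 2.6 F [ 0.7 -0.4 -1.6] w 57.7
t: 6.17
position: [567.0, 312.8, 89.6]
ee_rot: [-3.133, 0.08, -0.054]
force: [-0.8, 0.4, -1.6]
width: 57.4
t 6.17 pos [567.  312.8  89.6] yaw -2.92 tilt 2.03 F [-0.8  0.4 -1.6] w 57.4
```

```bash
python3 -m handwheel '[[[0,0,-0.02],0,0.04],[[0,0,-0.015],0,0.04],[[0.001,0.01,0],0,0.04],[[0.001,0.025,0],0,0.04],[[0.001,0.035,0],0,0.04],[[0.001,0.035,0],0,0.04],[[0.001,0.025,0],0,0.04],[[0.001,0.01,0],0,0.04],[[0,0,0],0,0.04]]'
python3 st.py 580 160 7 -2.9
```

```text
t: 6.92
position: [566.5, 167.4, 135.9]
ee_rot: [-3.124, 0.074, -0.075]
force: [-0.0, 0.2, -2.2]
width: 57.4
t 6.92 pos [566.5 167.4 135.9] yaw -2.73 tilt 2.9 F [-0.   0.2 -2.2] w 57.4
tool move [  7.7   8.9 129.3] twist 0.17
```

```bash
python3 -m handwheel '[[[0,0.003,0.02],0,0.04],[[0,0.003,0.03],0,0.04],[[0,0.003,0.03],0,0.04],[[0,0,0.022],0,0.04],[[0,0,0.010],0,0.04],[[0,0,0.004],0,0.04],[[0,0,0],0,0.04]]'
python3 st.py 580 160 7 -2.9
```

```text
t: 7.5
position: [575.4, 169.9, 17.8]
ee_rot: [-3.115, 0.066, -0.086]
force: [-0.7, -0.7, -2.0]
width: 57.2
t 7.5 pos [575.4 169.9  17.8] yaw -2.48 tilt 3.48 F [-0.7 -0.7 -2. ] w 57.2
tool move [ 4.4  9.9 10.8] twist 0.42
```

```bash
python3 -m handwheel '[[[0,0,0.005],0,0.04],[[0,0,0.004],0,0.04],[[0,0,0.002],0,0.04],[[0,0,0],0,0.04]]'
python3 st.py
```

```text
t: 7.83
position: [578.2, 173.3, 9.1]
ee_rot: [-3.111, 0.062, -0.094]
force: [0.8, 0.3, -1.4]
width: 57.9
t 7.83 pos [578.2 173.3   9.1] yaw -2.34 tilt 3.82 F [ 0.8  0.3 -1.4] w 57.9
```

```bash
python3 -m handwheel '[[[0,0,0.003],0,0.04],[[0,0,0.002],0,0.04],[[0,0,0],0,0.04]]'
python3 st.py
python3 -m handwheel '[[[0,0,0],0,0.0854],[[0,0,0],0,0.0854],[[0,0,0],0,0.0854],[[0,0,0],0,0.0854],[[0,0,0],0,0.0854],[[0,0,0],0,0.0854]]'
python3 st.py
```

```text
t: 8.08
position: [579.5, 173.7, 6.4]
ee_rot: [-3.11, 0.063, -0.098]
force: [-0.9, 0.7, 2.3]
width: 57.7
t 8.08 pos [579.5 173.7   6.4] yaw -2.38 tilt 3.97 F [-0.9  0.7  2.3] w 57.7
t: 8.58
position: [581.0, 173.7, 7.5]
ee_rot: [-3.109, 0.064, -0.103]
force: [0.1, 0.4, -0.4]
width: 85.3
t 8.58 pos [581.  173.7   7.5] yaw -2.42 tilt 4.16 F [ 0.1  0.4 -0.4] w 85.3
```

```bash
python3 -m handwheel '[[[0,0,-0.01],0,0.0854],[[0,0,-0.02],0,0.0854],[[0,0,-0.035],0,0.0854],[[0,0,-0.035],0,0.0854],[[-0.01,0,-0.035],0,0.0854],[[-0.02,0,-0.01],0,0.0854],[[-0.02,0,0],0,0.0854],[[-0.02,0,0],0,0.0854],[[0,0,0],0,0.0854],[[0,0,0],0,0.0854]]'
python3 st.py
python3 - <<'E'
from look import *
for c in ("scene","side"):
    P,im,d=snap(c,"lay_%s.png"%c); W=world(P,d);x,y,z=W[...,0],W[...,1],W[...,2]
    m=(d>0)&(z>22)&(z<34)&(x>530)&(x<640)&(y>125)&(y<225)
    r=cv2.minAreaRect(W[m][:,:2].astype(np.float32));print(c,m.sum(),r)
    m=(d>0)&(z>34)&(z<110)&(x>430)&(x<545)&(y>145)&(y<200)
    p=W[m]
    if len(p)>8: print("handle",len(p),p.mean(0), np.polyfit(p[:,0],p[:,1],1), np.percentile(p,[2,98],0).round())
E
```

```text
t: 9.42
position: [499.8, 172.0, 160.2]
ee_rot: [-3.106, 0.067, -0.111]
force: [1.3, -0.5, 0.6]
width: 85.3
t 9.42 pos [499.8 172.  160.2] yaw -2.53 tilt 4.51 F [ 1.3 -0.5  0.6] w 85.3
scene 200 ((572.868896484375, 175.22503662109375), (62.00250244140625, 82.67986297607422), 86.75739288330078)
handle 317 [493.82452175 176.25110383  69.53436595] [-3.05903425e-02  1.91357365e+02] [[455. 169.  37.]
 [535. 186. 103.]]
side 213 ((571.4737548828125, 174.15164184570312), (63.3218994140625, 82.79215240478516), 87.6021499633789)
handle 226 [486.48860668 182.6447661   73.61687581] [-6.89977150e-03  1.86001426e+02] [[448. 173.  35.]
 [533. 187. 105.]]
```

```bash
python3 st.py 486 178.5 80 -2.6
python3 -m handwheel '[[[-0.008,-0.003,0.02],0,0.0854],[[-0.008,-0.003,0.03],0,0.0854],[[-0.004,0,0.02],0,0.0854],[[0,0,0.006],0,0.0854],[[0,0,0],0,0.0854]]'
python3 st.py 486 178.5 51 -2.6
```

```text
t 9.52 pos [500.1 171.9 159.6] yaw -2.55 tilt 4.46 F [0.2 0.3 0.2] w 85.4
tool move [-19.9  -3.3  78.6] twist 0.05
t: 9.93
position: [493.2, 181.8, 81.4]
ee_rot: [-3.104, 0.072, -0.125]
force: [0.3, 0.1, 0.4]
width: 85.4
t 9.93 pos [493.2 181.8  81.4] yaw -2.76 tilt 5.01 F [0.3 0.1 0.4] w 85.4
tool move [-9.5  4.8 29.6] twist -0.16
```

```bash
python3 -m handwheel '[[[-0.006,0.003,0.012],0,0.0854],[[-0.004,0.002,0.01],0,0.0854],[[0,0,0.006],0,0.0854],[[0,0,0],0,0.0854]]'
python3 st.py 486 178.5 51 -2.6
```

```text
t: 10.27
position: [490.5, 178.2, 53.5]
ee_rot: [-3.102, 0.076, -0.133]
force: [0.6, 0.2, 0.0]
width: 85.3
t 10.27 pos [490.5 178.2  53.5] yaw -2.9 tilt 5.33 F [0.6 0.2 0. ] w 85.3
tool move [-4.7  0.   2.1] twist -0.3
```

```bash
python3 -m handwheel '[[[-0.005,0,0.002],0,0.0854],[[0,0,0],0,0.0],[[0,0,0],0,0.0],[[0,0,0],0,0.0],[[0,0,0],0,0.0],[[0,0,0],0,0.0],[[0,0,0],0,0.0],[[0,0,0],0,0.0],[[0,0,0],0,0.0],[[0,0,0],0,0.0]]'
python3 st.py 
python3 -m handwheel '[[[0,0,-0.01],0,0],[[0,0,-0.02],0,0],[[0,0,-0.02],0,0],[[0,0,-0.02],0,0],[[0,0,0],0,0]]'
python3 st.py
python3 - <<'E'
from look import *
cv2.imwrite
P,im,d=snap("side"); cv2.imwrite("pics/h1.png",cv2.resize(im[180:340,150:390][:,:,::-1],None,fx=3,fy=3))
E
```

```text
t: 11.1
position: [490.2, 179.6, 55.5]
ee_rot: [-3.099, 0.078, -0.144]
force: [0.5, -0.8, -0.7]
width: 14.7
t 11.1 pos [490.2 179.6  55.5] yaw -2.98 tilt 5.77 F [ 0.5 -0.8 -0.7] w 14.7
t: 11.52
position: [480.1, 175.9, 127.1]
ee_rot: [-3.102, 0.078, -0.131]
force: [0.9, -0.9, -0.8]
width: 14.8
t 11.52 pos [480.1 175.9 127.1] yaw -2.97 tilt 5.26 F [ 0.9 -0.9 -0.8] w 14.8
```

View pics/h1.png

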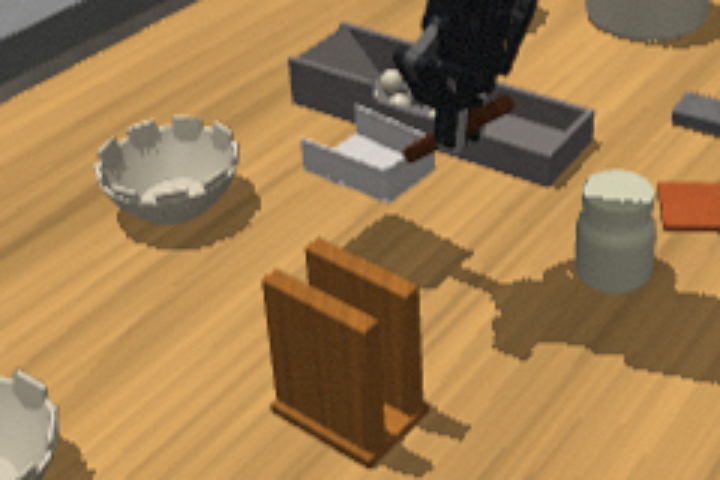

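Side view: the scoop is held by its handle at about (450,140) in the crop, blade at (375,160) roughly level, rack empty. Next, a helper that predicts the scoop pose from the grip and checks it by depth.

```bash
cat > sc.py <<'E'
import sys
from look import *
from scipy.spatial.transform import Rotation as R
def T(r,p): 
    A=np.eye(4);A[:3,:3]=r;A[:3,3]=p;return A
# tool->scoop at grip (scoop flat)
G=np.linalg.inv(T(R.from_rotvec([-3.099,.078,-.144]).as_matrix(),[490.2,179.6,55.5]))@T(R.from_euler('z',-2.7,degrees=True).as_matrix(),[573,174.3,0])
def pred():
    s=sensors.observe(); return T(R.from_rotvec(s["ee_rot"]).as_matrix(),s["position"])@G
def show(S,t): print(t,"origin",S[:3,3].round(1),"yaw",np.degrees(np.arctan2(S[1,0],S[0,0])).round(2),"pitch(up+)",np.degrees(np.arcsin(S[2,0])).round(2),"roll",np.degrees(np.arcsin(S[2,1])).round(2))
TY=np.radians(2.8); TR=T(R.from_euler('z',2.8,degrees=True).as_matrix(),[610,-1.2,0])
if __name__=="__main__":
    S=pred(); show(S,"pred"); print("in trough",(np.linalg.inv(TR)@S)[:3,3].round(1))
    for c in sys.argv[1:]:
        P,im,d=snap(c); W=world(P,d); L=(W-S[:3,3])@S[:3,:3]
        m=(d>0)&(abs(L[...,0])<34)&(abs(L[...,1])<22)&(abs(L[...,2])<12)
        if m.sum()>20:
            w=W[m]; A=np.c_[w[:,:2]-S[:2,3],np.ones(len(w))]; k=np.linalg.lstsq(A,w[:,2],rcond=None)[0]
            print(c,m.sum(),"floor slope x,y deg",np.degrees(np.arctan(k[:2])).round(2),"inner z",k[2].round(1))
        m=(d>0)&(abs(L[...,0])<60)&(abs(L[...,1])<40)&(L[...,2]>16)&(L[...,2]<38)
        if m.sum()>20: print("  rim rect",m.sum(),cv2.minAreaRect(W[m][:,:2].astype(np.float32)))
E
python3 sc.py scene side; python3 st.py
```

```text
pred origin [561.8 170.3  69.5] yaw -2.69 pitch(up+) -0.55 roll -0.2
in trough [-39.8 173.6  69.5]
scene 264 floor slope x,y deg [-0.36  0.89] inner z 72.8
  rim rect 381 ((557.0086059570312, 173.33773803710938), (63.59506607055664, 95.75359344482422), 87.37281036376953)
side 84 floor slope x,y deg [0.06 2.27] inner z 73.7
  rim rect 373 ((556.44970703125, 172.44039916992188), (64.81790161132812, 92.87774658203125), 85.79814910888672)
t 11.67 pos [478.6 175.4 123.8] yaw -2.94 tilt 4.99 F [ 0.9 -0.2 -1.8] w 14.8
```

```bash
cat > go.py <<'E'
from sc import *
# go.py ox oy oz yaw [t: in trough frame] -> tool move and twist to bring scoop origin there (y bias corr -2)
a=[float(v) for v in sys.argv[1:5]]; o=np.array(a[:3]); yw=a[3]
if len(sys.argv)>5: o=(TR@np.append(o,1))[:3]; yw+=2.8
s=sensors.observe(); M=R.from_rotvec(s["ee_rot"]).as_matrix(); S=pred(); S[1,3]+=1.5
show(S,"now"); print("in trough",(np.linalg.inv(TR)@S)[:3,3].round(1),"t",round(s["t"],2),"F",np.round(s["force"],1),"tilt",np.degrees(np.arccos(-M[2,2])).round(1),"w",round(s["width"],1))
dy=yw-np.degrees(np.arctan2(S[1,0],S[0,0])); Z=R.from_euler('z',dy,degrees=True).as_matrix()
print("tool move",(M.T@(o-Z@(S[:3,3]-s["position"])-s["position"])).round(1),"twist",-dy.round(2))
E
python3 go.py -65 0 72 0 t
```

```text
now origin [560.7 171.4  67.3] yaw -2.68 pitch(up+) -0.71 roll -0.28
in trough [-40.8 174.8  67.3] t 11.67 F [ 0.9 -0.2 -1.8] tilt 5.0 w 14.8
tool move [ -5.8 183.9 -11.7] twist -5.48
```

```bash
python3 -m handwheel '[[[0,0.015,-0.004],-1,0],[[0,0.03,-0.004],-1,0],[[0,0.035,-0.004],-1,0],[[0,0.035,0],-1,0],[[0,0.035,0],-1,0],[[0,0.02,0],-0.5,0],[[0,0.01,0],0,0],[[0,0,0],0,0],[[0,0,0],0,0]]'
python3 go.py -65 0 40 0 t; python3 sc.py scene
```

```text
t: 12.42
position: [472.4, -10.0, 120.3]
ee_rot: [-3.108, -0.087, -0.099]
force: [0.0, 0.1, -1.9]
width: 14.9
now origin [553.8  -5.7  62.6] yaw 3.4 pitch(up+) -1.55 roll -0.66
in trough [-56.4  -1.8  62.6] t 12.42 F [ 0.   0.1 -1.9] tilt 4.1 w 14.9
tool move [-10.1  -2.1  22.1] twist 0.6
pred origin [553.8  -7.2  62.6] yaw 3.4 pitch(up+) -1.55 roll -0.66
in trough [-56.4  -3.3  62.6]
scene 377 floor slope x,y deg [-1.53  0.85] inner z 65.8
  rim rect 372 ((551.3914184570312, -4.3660736083984375), (89.04155731201172, 61.79928970336914), 3.278141498565674)
```

```bash
sed -i 's/S\[1,3\]+=1.5/S[1,3]+=2.5/' go.py; python3 -m handwheel '[[[-0.006,-0.001,0.006],0.3,0],[[-0.004,0,0.008],0.3,0],[[0,0,0.004],0,0],[[0,0,0],0,0],[[0,0,0],0,0]]'
python3 go.py -65 0 20 0 t; python3 sc.py scene side
```

```text
t: 12.88
position: [463.2, -1.7, 100.0]
ee_rot: [-3.105, -0.087, -0.096]
force: [0.4, -0.2, -0.8]
width: 14.6
now origin [544.5   3.8  42.1] yaw 3.41 pitch(up+) -1.65 roll -0.47
in trough [-65.2   8.2  42.1] t 12.88 F [ 0.4 -0.2 -0.8] tilt 4.1 w 14.6
tool move [-1.3  8.  21.8] twist 0.61
pred origin [544.5   1.3  42.1] yaw 3.41 pitch(up+) -1.65 roll -0.47
in trough [-65.3   5.7  42.1]
scene 362 floor slope x,y deg [-1.81  0.87] inner z 45.2
  rim rect 341 ((542.2189331054688, 4.781135559082031), (90.04912567138672, 63.77288818359375), 3.6637613773345947)
side 29 floor slope x,y deg [-2.12  8.89] inner z 49.8
  rim rect 333 ((540.0586547851562, 1.2517623901367188), (91.04995727539062, 66.69792175292969), 5.668073654174805)
```

```bash
python3 -m handwheel '[[[0,0.006,0],0.5,0],[[0,0,0],0,0],[[0,0,0],0,0]]'
python3 go.py -65 0 20 0 t;python3 -m handwheel '[[[0,0,0],0,0],[[0,0,0],0,0],[[0,0,0],0,0]]' ; python3 go.py -65 0 20 0 t
```

```text
t: 13.23
position: [465.0, -8.1, 100.9]
ee_rot: [-3.105, -0.073, -0.101]
force: [-0.7, -0.5, -0.9]
width: 14.8
now origin [546.5  -3.3  43.2] yaw 2.9 pitch(up+) -1.5 roll -0.44
in trough [-63.5   1.   43.2] t 13.23 F [-0.7 -0.5 -0.9] tilt 4.2 w 14.8
tool move [-3.   1.6 23. ] twist 0.1
t: 13.48
position: [465.5, -8.8, 101.3]
ee_rot: [-3.105, -0.071, -0.103]
force: [0.9, -0.2, -1.1]
width: 15.0
now origin [547.1  -4.1  43.8] yaw 2.82 pitch(up+) -1.43 roll -0.46
in trough [-63.    0.2  43.8] t 13.48 F [ 0.9 -0.2 -1.1] tilt 4.3 w 15.0
tool move [-3.6  1.  23.6] twist 0.02
```

```bash
python3 -m handwheel '[[[-0.002,0.0015,0.007],0,0],[[-0.001,0.0015,0.006],0,0],[[0,0,0],0,0],[[0,0,0],0,0]]'
python3 go.py -65 0 4 0 t;python3 sc.py scene
```

```text
t: 13.82
position: [463.3, -11.8, 86.7]
ee_rot: [-3.105, -0.071, -0.103]
force: [0.2, -0.2, -1.3]
width: 14.9
now origin [544.8  -7.1  29.2] yaw 2.81 pitch(up+) -1.43 roll -0.45
in trough [-65.4  -2.7  29.2] t 13.82 F [ 0.2 -0.2 -1.3] tilt 4.3 w 14.9
tool move [-1.3 -1.9 25.2] twist 0.01
pred origin [544.8  -9.6  29.2] yaw 2.81 pitch(up+) -1.43 roll -0.45
in trough [-65.5  -5.2  29.2]
scene 365 floor slope x,y deg [-1.44  0.92] inner z 32.2
  rim rect 328 ((539.863037109375, -6.319313049316406), (94.03781127929688, 61.96263885498047), 2.3568389415740967)
```

```bash
python3 -m handwheel '[[[0,-0.0025,0.006],0,0],[[0,0,0.006],0,0],[[0,0,0],0,0],[[0,0,0],0,0]]'
python3 go.py -65 0 4 0 t
python3 - <<'E'
from look import *
P,im,d=snap("scene"); cv2.imwrite("pics/t1.png",cv2.resize(im[170:310,280:440][:,:,::-1],None,fx=4.5,fy=4.2))
E
```

```text
t: 14.2
position: [464.0, -8.2, 73.3]
ee_rot: [-3.105, -0.072, -0.102]
force: [0.6, -0.3, -1.0]
width: 14.9
now origin [545.6  -3.5  15.8] yaw 2.83 pitch(up+) -1.45 roll -0.45
in trough [-64.5   0.8  15.8] t 14.2 F [ 0.6 -0.3 -1. ] tilt 4.2 w 14.9
tool move [-1.3  1.2 11.7] twist 0.03
```

View pics/t1.png

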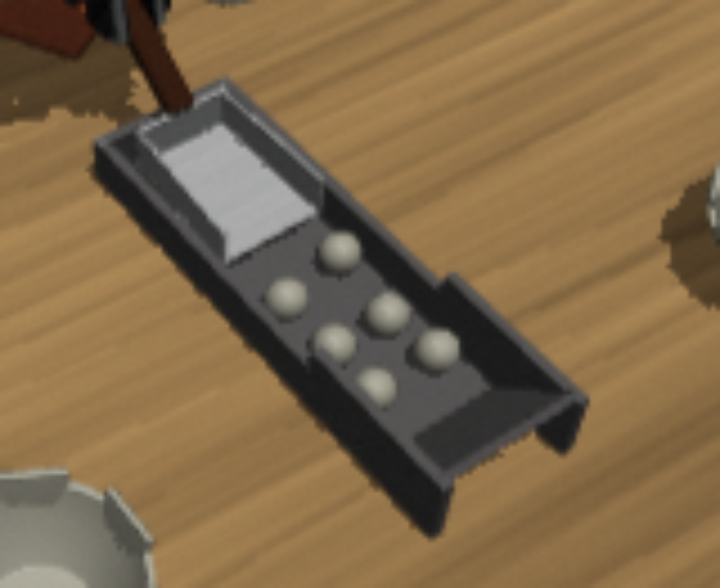

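The crop shows the scoop inside the trough at (230,190), all six balls ahead of its mouth at (290–440, 250–385). Lowering to the floor.

```bash
python3 -m handwheel '[[[0,0.0005,0.005],0,0],[[0,0.0005,0.004],0,0],[[0,0,0.001],0,0],[[0,0,0],0,0]]'
python3 go.py -65 0 4 0 t
```

```text
t: 14.58
position: [463.3, -8.3, 64.8]
ee_rot: [-3.105, -0.072, -0.096]
force: [-0.4, 0.2, -1.8]
width: 15.2
now origin [544.5  -3.6   6.8] yaw 2.84 pitch(up+) -1.69 roll -0.41
in trough [-65.5   0.8   6.8] t 14.58 F [-0.4  0.2 -1.8] tilt 4.0 w 15.2
tool move [0.3 0.9 2.8] twist 0.04
```

```bash
python3 -m handwheel '[[[0.002,0,0.0015],0,0],[[0.008,0,0.0006],0,0],[[0.01,0,0.0007],0,0],[[0.01,0,0.0007],0,0],[[0.01,0,0.0007],0,0],[[0,0,0],0,0]]'
python3 go.py 60 0 5 0 t
```

```text
t: 15.08
position: [508.5, -6.0, 63.6]
ee_rot: [-3.105, -0.071, -0.099]
force: [1.5, 0.7, -0.2]
width: 14.6
now origin [589.9  -1.3   5.8] yaw 2.82 pitch(up+) -1.57 roll -0.42
in trough [-20.1   0.9   5.8] t 15.08 F [ 1.5  0.7 -0.2] tilt 4.2 w 14.6
tool move [79.9  0.7  6. ] twist 0.02
```

```bash
python3 -m handwheel '[[[0.008,0,0.0008],0,0],[[0.01,0,0.0008],0,0],[[0.01,0,0.0008],0,0],[[0.01,0.0005,0.0008],0,0],[[0.01,0,0.0008],0,0],[[0.01,0,0.0008],0,0],[[0,0,0],0,0]]'
python3 go.py 60 0 5 0 t
python3 - <<'E'
from look import *
P,im,d=snap("scene"); cv2.imwrite("pics/t2.png",cv2.resize(im[170:310,280:440][:,:,::-1],None,fx=4,fy=4))
E
```

```text
t: 15.67
position: [568.9, -3.5, 62.8]
ee_rot: [-3.106, -0.071, -0.094]
force: [1.8, 0.4, -0.2]
width: 14.7
now origin [650.1   1.2   4.8] yaw 2.81 pitch(up+) -1.75 roll -0.47
in trough [40.2  0.4  4.8] t 15.67 F [ 1.8  0.4 -0.2] tilt 4.0 w 14.7
tool move [19.8  0.4  1. ] twist 0.01
```

View pics/t2.png

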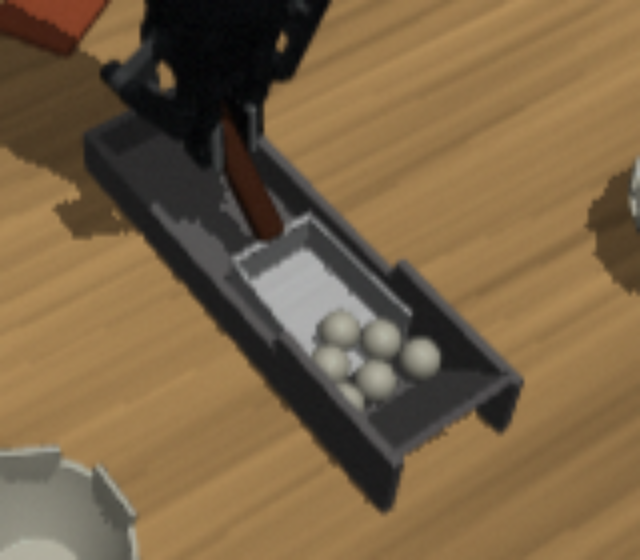

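The crop shows two balls over the lip and four more between lip and slope (340–420, 330–395). Pushing on so the slope drives them in and tilts the mouth up.

```bash
python3 -m handwheel '[[[0.008,0,0.0006],0,0],[[0.008,0,0.0006],0,0],[[0.006,0,0.0004],0,0],[[0.004,0,0.0003],0,0],[[0.004,0,0.0003],0,0],[[0.004,0,0.0003],0,0],[[0,0,0],0,0]]'
python3 go.py 75 0 5 0 t; python3 sc.py scene side
python3 - <<'E'
from look import *
P,im,d=snap("scene"); cv2.imwrite("pics/t3.png",cv2.resize(im[170:310,280:440][:,:,::-1],None,fx=4,fy=4))
E
```

```text
t: 16.3
position: [585.3, -3.8, 61.4]
ee_rot: [-3.113, -0.072, -0.037]
force: [1.2, -1.3, 1.2]
width: 14.8
now origin [6.643e+02 5.000e-01 5.000e-01] yaw 2.84 pitch(up+) -3.88 roll -0.79
in trough [54.3 -1.   0.5] t 16.3 F [ 1.2 -1.3  1.2] tilt 2.1 w 14.8
tool move [20.8 -1.2 -4. ] twist 0.04
pred origin [ 6.643e+02 -2.000e+00  5.000e-01] yaw 2.84 pitch(up+) -3.88 roll -0.79
in trough [54.2 -3.5  0.5]
scene 241 floor slope x,y deg [-1.6   0.53] inner z 7.8
  rim rect 1102 ((666.4146118164062, -0.9403648376464844), (120.25032806396484, 78.93992614746094), 2.8586764335632324)
  rim rect 401 ((666.7376708984375, -1.2255592346191406), (118.314208984375, 79.19198608398438), 3.8212692737579346)
```

View pics/t3.png

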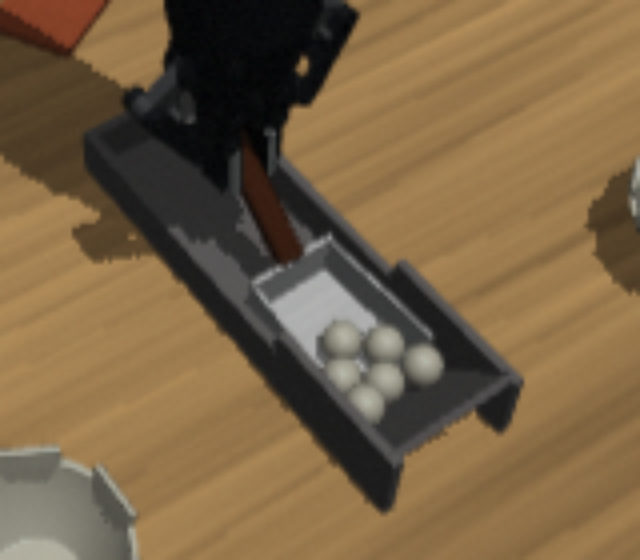

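```bash
python3 -m handwheel '[[[0.012,0,-0.0005],0,0],[[0.012,0,-0.0005],0,0],[[0.012,0,0],0,0]]'
python3 go.py 75 0 5 0 t; python3 sc.py scene
python3 - <<'E'
from look import *
P,im,d=snap("scene"); cv2.imwrite("pics/t4.png",cv2.resize(im[170:310,280:440][:,:,::-1],None,fx=4,fy=4))
E
```

```text
t: 16.7
position: [592.0, -3.3, 60.0]
ee_rot: [-3.119, -0.073, 0.056]
force: [-20.7, -0.2, 16.0]
width: 14.6
now origin [ 6.673e+02  6.000e-01 -5.600e+00] yaw 2.91 pitch(up+) -7.3 roll -1.05
in trough [57.3 -1.  -5.6] t 16.7 F [-20.7  -0.2  16. ] tilt 2.4 w 14.6
tool move [ 17.3  -1.4 -11.2] twist 0.11
pred origin [667.3  -1.9  -5.6] yaw 2.91 pitch(up+) -7.3 roll -1.05
in trough [57.2 -3.5 -5.6]
scene 126 floor slope x,y deg [-3.85 -0.52] inner z 5.9
  rim rect 942 ((670.9293212890625, -0.6470260620117188), (119.97683715820312, 79.21844482421875), 2.8484644889831543)
```

View pics/t4.png

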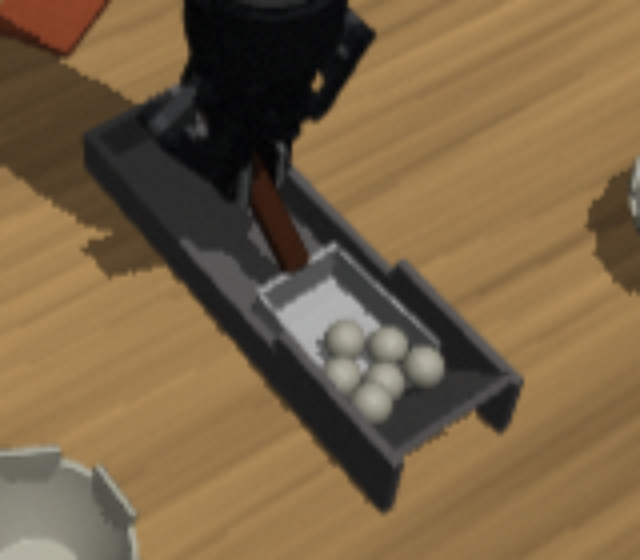

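The push is at 20 N with the lip jammed on the slope, and it is tipping the tool mouth-down. All six balls sit in or at the lip (345–425, 340–405). I'll lift along the slope so it closes the mouth, then lower with the lip resting on it to tip the mouth up.

```bash
python3 -m handwheel '[[[0,0,-0.006],0,0],[[0,0,-0.006],0,0],[[0.003,0,-0.006],0,0],[[0.006,0,-0.006],0,0],[[0.006,0,-0.006],0,0],[[0.004,0,0],0,0]]'
python3 go.py 75 0 5 0 t; python3 sc.py scene
```

```text
t: 17.3
position: [609.1, -3.7, 87.8]
ee_rot: [-3.12, -0.072, 0.073]
force: [-0.4, 0.2, -1.3]
width: 14.8
now origin [6.837e+02 1.000e-01 2.140e+01] yaw 2.88 pitch(up+) -7.92 roll -1.07
in trough [73.7 -2.3 21.4] t 17.3 F [-0.4  0.2 -1.3] tilt 2.9 w 14.8
tool move [ 2.1 -2.1 16.4] twist 0.08
pred origin [683.7  -2.4  21.4] yaw 2.88 pitch(up+) -7.92 roll -1.07
in trough [73.5 -4.8 21.4]
scene 174 floor slope x,y deg [-4.7 -0.2] inner z 32.3
  rim rect 1214 ((695.9107055664062, -0.27913665771484375), (103.37659454345703, 76.63668060302734), 2.4769625663757324)
```

```bash
python3 -m handwheel '[[[0.007,0,0],0,0],[[0.006,0,0.002],0,0],[[0.002,0,0.008],0,0],[[0.001,0,0.01],0,0],[[0.001,0,0.01],0,0]]'
python3 go.py 75 0 5 0 t; python3 sc.py scene
python3 - <<'E'
from look import *
P,im,d=snap("scene"); cv2.imwrite("pics/t5.png",cv2.resize(im[170:310,280:440][:,:,::-1],None,fx=4,fy=4))
E
```

```text
t: 17.77
position: [601.9, -2.6, 57.5]
ee_rot: [-3.121, -0.073, 0.15]
force: [-8.5, -0.1, 6.7]
width: 14.6
now origin [673.1   0.8 -12.5] yaw 2.89 pitch(up+) -10.75 roll -1.23
in trough [ 63.2  -1.  -12.5] t 17.77 F [-8.5 -0.1  6.7] tilt 5.6 w 14.6
tool move [ 10.1  -1.5 -18.5] twist 0.09
pred origin [673.1  -1.7 -12.5] yaw 2.89 pitch(up+) -10.75 roll -1.23
in trough [ 63.   -3.5 -12.5]
  rim rect 435 ((678.3934326171875, -1.1239356994628906), (118.74152374267578, 79.05167388916016), 1.6422927379608154)
```

View pics/t5.png

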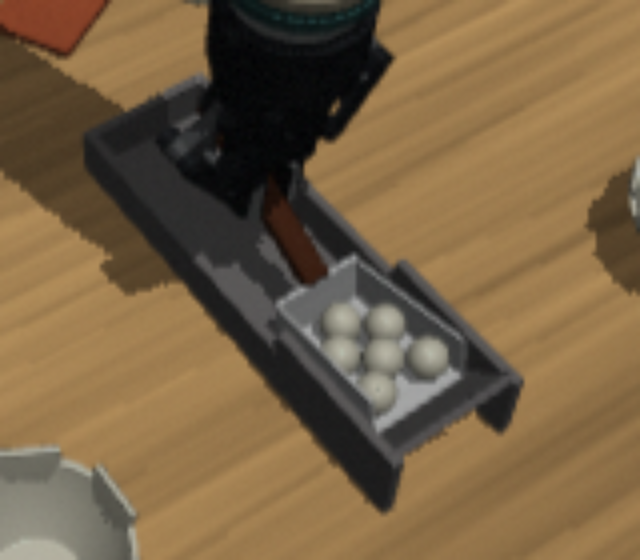

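All six balls now sit in the pan (340–430, 320–390), lip up on the slope. Lifting a little over the trough and checking tilt.

```bash
python3 -m handwheel '[[[0,0,-0.005],0,0],[[0,0,-0.006],0,0],[[0,0,-0.008],0,0],[[0,0,-0.008],0,0],[[0,0,-0.008],0,0],[[0,0,-0.003],0,0]]'
python3 go.py 75 0 5 0 t
python3 - <<'E'
from look import *
from sc import pred
S=pred()
for c in("scene","side"):
    P,im,d=snap(c); W=world(P,d); L=(W-(S[:3,3]+[0,1.5,0]))@S[:3,:3]
    if c=="side": cv2.imwrite("pics/t6.png",cv2.resize(im[170:270,220:380][:,:,::-1],None,fx=4,fy=4))
    for sg in (1,-1):
        m=(d>0)&(abs(L[...,0]-5)<35)&(sg*L[...,1]>24)&(sg*L[...,1]<35)&(L[...,2]>5)&(L[...,2]<75)&(W[...,2]>50)
        p=W[m]
        if len(p)<15: continue
        b=np.round(p[:,0]/8); q=np.array([[p[b==v,0].mean(),np.percentile(p[b==v,2],90)] for v in np.unique(b) if (b==v).sum()>3])
        k=np.polyfit(q[:,0],q[:,1],1); print(c,sg,len(p),"rim pitch",np.degrees(np.arctan(k[0])).round(1),q.round().tolist())
E
```

```text
t: 18.37
position: [607.4, -2.9, 96.2]
ee_rot: [-3.12, -0.072, 0.149]
force: [0.0, 0.6, -2.7]
width: 14.4
now origin [6.787e+02 6.000e-01 2.630e+01] yaw 2.89 pitch(up+) -10.7 roll -1.18
in trough [68.7 -1.5 26.3] t 18.37 F [ 0.   0.6 -2.7] tilt 5.5 w 14.4
tool move [ 8.3 -1.3 20.6] twist 0.09
scene 1 220 rim pitch 10.0 [[659.0, 81.0], [664.0, 78.0], [672.0, 82.0], [680.0, 84.0], [689.0, 85.0], [696.0, 86.0], [704.0, 87.0], [712.0, 89.0], [721.0, 91.0], [726.0, 92.0]]
scene -1 239 rim pitch 9.9 [[664.0, 79.0], [672.0, 81.0], [681.0, 83.0], [688.0, 85.0], [696.0, 85.0], [704.0, 86.0], [712.0, 88.0], [720.0, 90.0], [728.0, 91.0]]
side 1 207 rim pitch 10.7 [[658.0, 76.0], [664.0, 83.0], [672.0, 83.0], [681.0, 84.0], [688.0, 84.0], [696.0, 87.0], [704.0, 89.0], [712.0, 91.0], [720.0, 91.0], [726.0, 90.0]]
side -1 95 rim pitch 10.6 [[664.0, 81.0], [672.0, 84.0], [681.0, 84.0], [687.0, 84.0], [696.0, 88.0], [704.0, 90.0], [712.0, 90.0], [720.0, 93.0], [728.0, 93.0]]
```

View pics/t6.png

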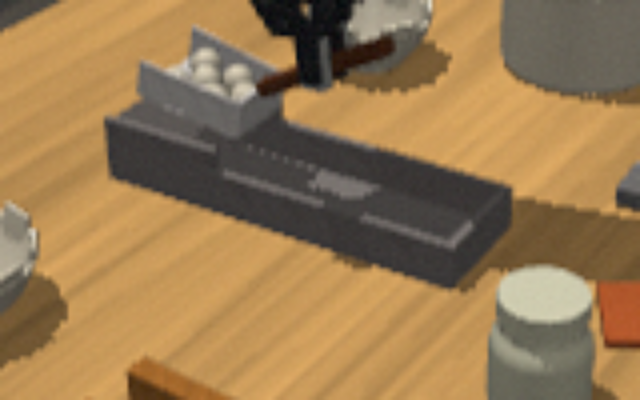

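Side view: scoop lifted clear of the trough with the balls gathered at the back of the blade (200–245, 55–95), pitch +10° mouth up. Updating the grip transform and raising gently.

```bash
cat > newg.py <<'E'
import re
s=open('sc.py').read()
i=s.index('G=np.linalg'); j=s.index('\n',i)
s=s[:i]+"G=np.linalg.inv(T(R.from_rotvec([-3.12,-.072,.149]).as_matrix(),[607.4,-2.9,96.2]))@T(R.from_euler('ZY',[2.89,-10.2],degrees=True).as_matrix(),[702,1.8,57])"+s[j:]
open('sc.py','w').write(s)
g=open('go.py').read().replace("S[1,3]+=2.5","S[1,3]+=0"); open('go.py','w').write(g)
E
python3 newg.py
python3 -m handwheel '[[[0,0,-0.006],0,0],[[0,0,-0.01],0,0],[[0,0,-0.012],0,0],[[0,0,-0.012],0,0],[[0,0,-0.012],0,0],[[0,0,-0.008],0,0],[[0,0,-0.004],0,0],[[0,0,0],0,0]]'
python3 go.py 539 -293 130 2.9
```

```text
t: 19.13
position: [612.7, -4.1, 164.7]
ee_rot: [-3.12, -0.073, 0.153]
force: [-0.6, -0.1, -2.1]
width: 14.6
now origin [7.072e+02 7.000e-01 1.252e+02] yaw 2.93 pitch(up+) 10.05 roll -0.03
in trough [ 97.2  -2.9 125.2] t 19.13 F [-0.6 -0.1 -2.1] tilt 5.7 w 14.6
tool move [-181.6  285.5    7.6] twist 0.03
```

```bash
python3 -m handwheel '[[[-0.004,0.006,0],0,0],[[-0.007,0.012,0],0,0],[[-0.010,0.018,0],0,0],[[-0.012,0.022,0],0,0],[[-0.013,0.022,0],0,0],[[-0.013,0.022,0],0,0],[[-0.013,0.022,0],0,0],[[-0.013,0.022,0],0,0],[[-0.013,0.022,0],0,0],[[-0.013,0.022,0],0,0],[[-0.012,0.022,0],0,0],[[-0.012,0.02,0],0,0],[[-0.010,0.016,0],0,0],[[-0.008,0.012,0],0,0],[[-0.006,0.008,0],0,0],[[-0.004,0.004,0],0,0],[[-0.002,0.002,0],0,0],[[0,0,0],0,0]]'
python3 go.py 539 -293 130 2.9
python3 - <<'E'
from look import *
P,im,d=snap("scene"); cv2.imwrite("pics/j1.png",cv2.resize(im[170:340,120:340][:,:,::-1],None,fx=3.5,fy=3.5))
E
```

```text
t: 20.63
position: [428.6, -312.1, 167.2]
ee_rot: [-3.116, -0.055, 0.199]
force: [-1.0, -0.1, -4.1]
width: 14.7
now origin [ 521.9 -308.4  125. ] yaw 2.27 pitch(up+) 8.37 roll 0.08
in trough [-103.  -302.5  125. ] t 20.63 F [-1.  -0.1 -4.1] tilt 7.4 w 14.7
tool move [ 16.9 -13.9  -6.9] twist -0.63
```

View pics/j1.png

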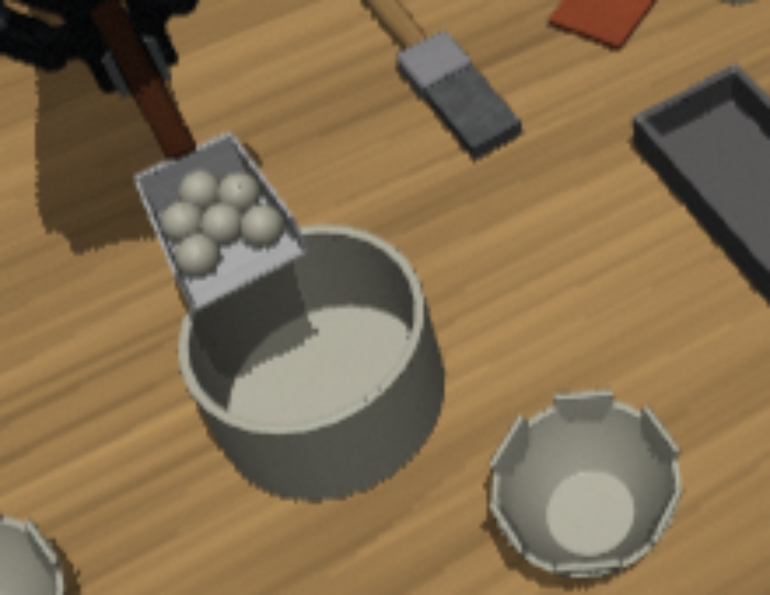

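The crop shows all six balls in the scoop (165–265, 185–255) just over the jar's near rim. I'll centre the blade over the jar and lower it wholly inside, so whatever leaves the scoop stays in the jar.

```bash
python3 -m handwheel '[[[0.003,-0.003,0],0,0],[[0.006,-0.004,0],0,0],[[0.008,-0.004,0],0,0],[[0.008,-0.003,0],0,0],[[0.006,-0.001,0],0,0],[[0.005,0,0],0,0],[[0.002,0,0],0,0],[[0,0,0],0,0]]'
python3 go.py 561 -291 100 2.3; python3 sc.py scene
```

```text
t: 21.35
position: [475.6, -286.2, 162.1]
ee_rot: [-3.113, -0.075, 0.191]
force: [-0.6, -0.2, -2.3]
width: 14.5
now origin [ 569.1 -281.2  120.4] yaw 2.95 pitch(up+) 8.64 roll 0.3
in trough [ -54.5 -277.7  120.4] t 21.35 F [-0.6 -0.2 -2.3] tilt 7.1 w 14.5
tool move [-6.   8.9 21.1] twist 0.65
pred origin [ 569.1 -281.2  120.4] yaw 2.95 pitch(up+) 8.64 roll 0.3
in trough [ -54.5 -277.7  120.4]
scene 216 floor slope x,y deg [4.11 1.76] inner z 126.2
  rim rect 954 ((560.2896118164062, -280.6414794921875), (90.93232727050781, 61.79001998901367), 3.5874392986297607)
```

```bash
python3 -m handwheel '[[[-0.003,0.004,0.005],0,0],[[-0.003,0.003,0.007],0,0],[[0,0.001,0.008],0,0],[[0,0,0.004],0,0],[[0,0,0],0,0]]'
python3 go.py 561 -291 64 2.9
```

```text
t: 21.82
position: [463.4, -296.8, 136.2]
ee_rot: [-3.114, -0.069, 0.196]
force: [-0.5, 0.4, -2.2]
width: 14.9
now origin [ 556.8 -292.1   94.2] yaw 2.76 pitch(up+) 8.47 roll 0.26
in trough [ -67.4 -287.9   94.2] t 21.82 F [-0.5  0.4 -2.2] tilt 7.3 w 14.9
tool move [ 8.   0.1 29.4] twist -0.14
```

```bash
python3 -m handwheel '[[[0.004,0,0.005],0,0],[[0.003,0,0.008],0,0],[[0.001,0,0.008],0,0],[[0,0,0.006],0,0],[[0,0,0],0,0]]'
python3 go.py 566 -291 62 2.9
python3 - <<'E'
from look import *
P,im,d=snap("scene"); cv2.imwrite("pics/j2.png",cv2.resize(im[170:340,120:340][:,:,::-1],None,fx=3.5,fy=3.5))
E
```

```text
t: 22.23
position: [468.0, -295.9, 104.9]
ee_rot: [-3.113, -0.068, 0.197]
force: [-0.1, 0.7, -3.6]
width: 14.4
now origin [ 561.4 -291.3   62.8] yaw 2.71 pitch(up+) 8.45 roll 0.3
in trough [ -62.7 -287.4   62.8] t 22.23 F [-0.1  0.7 -3.6] tilt 7.3 w 14.4
tool move [4.7 0.2 0.2] twist -0.19
```

View pics/j2.png

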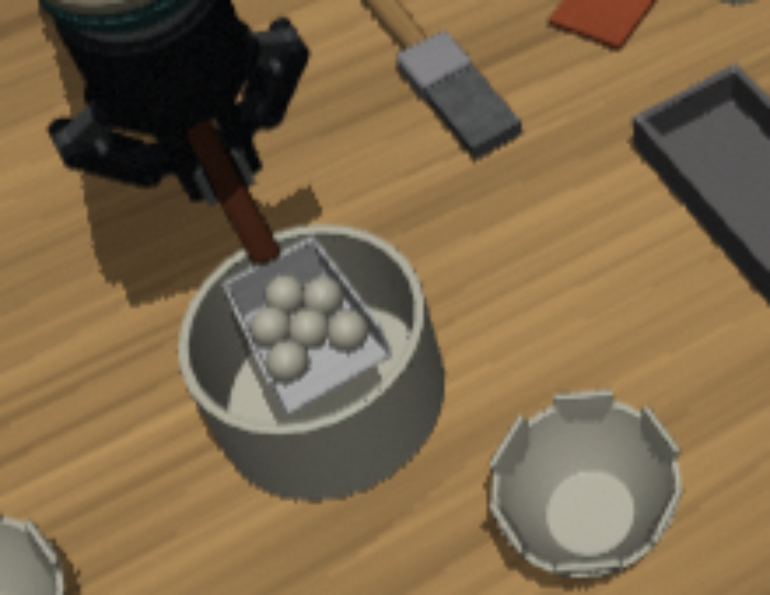

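The blade is wholly inside the jar with all six balls aboard (265–350, 290–360). Now pressing the lip gently on the far wall to tip the mouth down, watching jar position and pitch.

```bash
cat > jar.py <<'E'
from look import *
from scipy.optimize import least_squares
P,im,d=snap("scene"); W=world(P,d);x,y,z=W[...,0],W[...,1],W[...,2]
m=(d>0)&(z>79)&(z<90)&(abs(np.hypot(x-566,y+291)-64)<22)
p=W[m]; f=lambda q:np.hypot(p[:,0]-q[0],p[:,1]-q[1])-62
r=least_squares(f,[564,-291],loss='soft_l1',f_scale=2); print("jar centre",r.x.round(1),m.sum())
E
python3 jar.py
python3 -m handwheel '[[[0.005,0,-0.0006],0,0],[[0.005,0,-0.0006],0,0],[[0.005,0,-0.0006],0,0],[[0.005,0,-0.0006],0,0],[[0.005,0,-0.0006],0,0],[[0.005,0,-0.0006],0,0],[[0.005,0,-0.0006],0,0]]'
python3 go.py 566 -291 62 2.9; python3 jar.py; python3 sc.py scene
```

```text
jar centre [ 565.7 -291. ] 906
t: 22.92
position: [491.3, -295.9, 106.9]
ee_rot: [-3.109, -0.063, 0.243]
force: [-8.3, -0.2, 3.6]
width: 14.5
now origin [ 583.3 -291.6   62.1] yaw 2.52 pitch(up+) 6.73 roll 0.37
in trough [ -40.8 -288.7   62.1] t 22.92 F [-8.3 -0.2  3.6] tilt 9.0 w 14.5
tool move [-17.1  -0.6   2.8] twist -0.38
jar centre [ 573.3 -290.7] 878
pred origin [ 584.3 -291.4   62.1] yaw 2.54 pitch(up+) 6.78 roll 0.37
in trough [ -39.8 -288.6   62.1]
scene 213 floor slope x,y deg [5.37 0.89] inner z 67.2
  rim rect 1148 ((579.6572265625, -291.8094177246094), (118.14826965332031, 79.75553131103516), 2.395113945007324)
```

```bash
python3 -m handwheel '[[[0.001,0,-0.005],0,0],[[0.001,0,-0.005],0,0],[[0.001,0,-0.005],0,0]]'
python3 go.py 566 -291 62 2.9; python3 jar.py; python3 sc.py scene
```

```text
t: 23.27
position: [492.3, -295.5, 120.3]
ee_rot: [-3.105, -0.062, 0.261]
force: [-2.1, -0.7, -4.2]
width: 14.9
now origin [ 583.8 -291.1   74.3] yaw 2.49 pitch(up+) 6.07 roll 0.52
in trough [ -40.3 -288.3   74.3] t 23.27 F [-2.1 -0.7 -4.2] tilt 9.7 w 14.9
tool move [-15.5   0.2  15.1] twist -0.41
jar centre [ 571.4 -290.3] 857
pred origin [ 584.6 -291.3   75.5] yaw 2.5 pitch(up+) 6.13 roll 0.48
in trough [ -39.6 -288.5   75.5]
scene 300 floor slope x,y deg [-0.37 -0.48] inner z 79.4
  rim rect 819 ((573.0314331054688, -294.23809814453125), (97.45929718017578, 77.12525177001953), 1.1826775074005127)
```

```bash
cat > balls.py <<'E'
from look import *
P,im,d=snap("scene"); W=world(P,d)
for r in eyes.regions_of("scene","ball0"):
    m=r["region"]&(d>0)
    if m.sum()>15: print(round(r["p"],2),np.median(W[m],0).round(),np.percentile(W[m],[5,95],0)[:,2].round(),m.sum())
E
python3 balls.py
```

```text
0.64 [ 604. -272.   96.] [ 89. 100.] 105
0.54 [ 559. -291.   92.] [84. 96.] 108
0.54 [ 603. -306.   95.] [84. 99.] 129
```

```bash
python3 -m handwheel '[[[-0.004,0,0.002],0,0],[[-0.004,0,0.008],0,0],[[0,0,0.009],0,0],[[0,0,0.007],0,0],[[0.004,0,-0.001],0,0],[[0.005,0,-0.001],0,0],[[0.004,0,-0.002],0,0],[[0.004,0,-0.005],0,0],[[0.003,0,-0.006],0,0],[[0.003,0,-0.006],0,0],[[0.002,0,-0.006],0,0]]'
python3 go.py 566 -291 62 2.9; python3 jar.py; python3 balls.py
```

```text
t: 24.38
position: [502.1, -295.0, 113.5]
ee_rot: [-3.1, -0.059, 0.287]
force: [-3.2, 0.4, -3.5]
width: 14.4
now origin [ 592.8 -290.6   66. ] yaw 2.36 pitch(up+) 5.12 roll 0.69
in trough [ -31.3 -288.3   66. ] t 24.38 F [-3.2  0.4 -3.5] tilt 10.7 w 14.4
tool move [-25.6   0.4   8.9] twist -0.54
jar centre [ 575.  -290.4] 826
0.47 [ 579. -305.   79.] [72. 82.] 105
```

Wall pressing works, but it shifts the jar about 10 mm for only 3° of tilt, so I'm stopping that. Instead I'll lift just above the rim with the balls over the jar's middle and snatch the scoop back, so the balls stay behind and drop in.

```bash
python3 -m handwheel '[[[-0.003,0,-0.004],0,0],[[-0.003,0,-0.008],0,0],[[-0.002,0,-0.009],0,0],[[0,0,-0.008],0,0],[[0,0,-0.003],0,0],[[0,0,0],0,0]]'
python3 go.py 588 -291 98 2.4; python3 jar.py; python3 balls.py; python3 sc.py scene
```

```text
t: 25.03
position: [508.7, -296.3, 152.9]
ee_rot: [-3.107, -0.062, 0.254]
force: [-0.6, -0.2, -2.8]
width: 14.5
now origin [ 600.4 -292.   107.4] yaw 2.5 pitch(up+) 6.32 roll 0.44
in trough [ -23.8 -289.9  107.4] t 25.03 F [-0.6 -0.2 -2.8] tilt 9.4 w 14.5
tool move [-10.7  -1.3  11.3] twist 0.1
jar centre [ 576.  -290.3] 688
0.59 [ 602. -290.  119.] [102. 124.] 148
0.55 [ 616. -307.  120.] [114. 123.] 117
0.46 [ 619. -277.  119.] [111. 124.] 131
0.44 [ 570. -293.  121.] [115. 124.] 87
pred origin [ 599.1 -291.6  105.7] yaw 2.48 pitch(up+) 6.16 roll 0.51
in trough [ -25.1 -289.5  105.7]
scene 569 floor slope x,y deg [-4.71  1.82] inner z 108.1
  rim rect 441 ((583.1895141601562, -290.7796325683594), (91.63450622558594, 61.17512893676758), 2.65230655670166)
```

```bash
python3 -m handwheel '[[[-0.0415,0,-0.001],0,0],[[-0.0415,0,-0.001],0,0],[[0,0,-0.002],0,0],[[0,0,-0.002],0,0],[[0,0,0],0,0]]'
python3 go.py 588 -291 98 2.4; python3 balls.py; python3 sc.py scene
python3 - <<'E'
from look import *
P,im,d=snap("scene"); cv2.imwrite("pics/f1.png",cv2.resize(im[130:340,120:440][:,:,::-1],None,fx=2.5,fy=2.5))
E
```

```text
t: 25.65
position: [421.5, -297.6, 167.6]
ee_rot: [-3.1, -0.065, 0.268]
force: [-0.1, -0.3, -2.4]
width: 14.7
now origin [ 512.9 -292.9  121.3] yaw 2.52 pitch(up+) 5.8 roll 0.8
in trough [-111.3 -286.6  121.3] t 25.65 F [-0.1 -0.3 -2.4] tilt 10.0 w 14.7
tool move [78.   1.6 10. ] twist 0.12
0.6 [ 516. -279.  134.] [126. 138.] 93
0.58 [ 522. -299.  133.] [124. 137.] 116
0.4 [ 496. -293.  134.] [126. 138.] 84
pred origin [ 514.5 -292.5  121.2] yaw 2.59 pitch(up+) 5.91 roll 0.8
in trough [-109.6 -286.2  121.2]
scene 569 floor slope x,y deg [-6.45  2.22] inner z 119.7
  rim rect 354 ((501.9846496582031, -289.98992919921875), (85.75224304199219, 61.39194107055664), 0.5365403890609741)
```

View pics/f1.png

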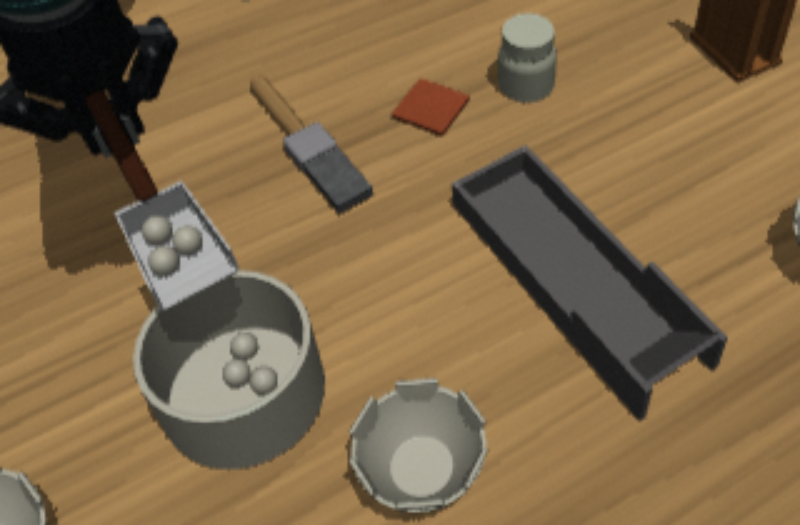

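The last picture shows three balls in the jar (240,360) and three still in the scoop (165,245), none spilled. Repeating: ease forward, then snatch back farther.

```bash
python3 -m handwheel '[[[0.004,0,0.003],0,0],[[0.008,0,0.003],0,0],[[0.011,0,0.002],0,0],[[0.011,0,0.001],0,0],[[0.010,0,0],0,0],[[0.008,0,0],0,0],[[0.006,0,0],0,0],[[0.004,0,0],0,0],[[0.002,0,0],0,0]]'
python3 go.py 588 -291 98 2.4; python3 balls.py;  python3 sc.py scene|tail -1
```

```text
t: 26.6
position: [495.9, -291.1, 143.1]
ee_rot: [-3.098, -0.075, 0.262]
force: [-0.5, -0.2, -1.6]
width: 14.6
now origin [ 587.4 -285.7   97.2] yaw 2.87 pitch(up+) 6.04 roll 0.95
in trough [ -36.5 -283.    97.2] t 26.6 F [-0.5 -0.2 -1.6] tilt 9.8 w 14.6
tool move [ 0.2  4.6 -1. ] twist 0.47
0.45 [ 559. -300.  108.] [ 91. 114.] 139
0.4 [ 576. -283.  110.] [100. 114.] 116
  rim rect 392 ((571.1296997070312, -283.84527587890625), (89.918212890625, 61.44268035888672), 1.032874584197998)
```

```bash
python3 -m handwheel '[[[-0.0417,0,0],0,0],[[-0.0417,0,0],0,0],[[-0.015,0,-0.003],0,0],[[0,0,-0.004],0,0],[[0,0,0],0,0]]'
python3 go.py 588 -291 98 2.4; python3 balls.py;  python3 sc.py scene|tail -1; python3 jar.py
```

```text
t: 27.17
position: [393.8, -296.6, 167.1]
ee_rot: [-3.098, -0.072, 0.265]
force: [0.7, -0.0, -2.4]
width: 14.7
now origin [ 485.1 -291.3  120.9] yaw 2.76 pitch(up+) 5.93 roll 0.94
in trough [-138.9 -283.7  120.9] t 27.17 F [ 0.7 -0.  -2.4] tilt 9.9 w 14.7
tool move [105.1   4.3   5.1] twist 0.36
0.68 [ 567. -290.   26.] [14. 31.] 104
0.62 [ 555. -256.   27.] [17. 30.] 86
0.59 [ 492. -302.  133.] [125. 137.] 101
0.59 [373.  -5.   9.] [ 5. 11.] 424
0.52 [ 586. -273.   27.] [19. 31.] 88
0.5 [ 504. -282.  133.] [125. 137.] 102
  rim rect 296 ((474.0370178222656, -290.5598449707031), (84.19581604003906, 60.70589828491211), 3.18312668800354)
jar centre [ 576.2 -290.3] 811
```

```bash
python3 -m handwheel '[[[0.005,-0.001,0.004],0,0],[[0.010,0,0.004],0,0],[[0.014,0,0.002],0,0],[[0.016,0,0],0,0],[[0.017,0,0],0,0],[[0.017,0,0],0,0],[[-0.0417,0,0],0,0],[[-0.0417,0,0],0,0],[[-0.0417,0,0],0,0],[[0,0,-0.003],0,0],[[0,0,0],0,0]]'
python3 go.py 588 -291 98 2.4; python3 balls.py;  python3 sc.py scene|tail -1
```

```text
t: 28.28
position: [365.0, -290.1, 153.9]
ee_rot: [-3.088, -0.1, 0.259]
force: [1.6, -1.3, -0.9]
width: 14.3
now origin [ 456.4 -282.7  108.1] yaw 3.7 pitch(up+) 6.15 roll 1.59
in trough [-167.1 -273.7  108.1] t 28.28 F [ 1.6 -1.3 -0.9] tilt 9.9 w 14.3
tool move [130.6  14.7 -12.3] twist 1.3
0.55 [ 567. -294.   26.] [18. 30.] 102
0.54 [ 558. -273.   27.] [20. 31.] 82
0.53 [ 585. -274.   26.] [18. 31.] 96
0.41 [ 559. -249.   27.] [20. 31.] 81
  rim rect 261 ((443.50970458984375, -282.1856689453125), (84.68331146240234, 60.81657028198242), 3.080225944519043)
```

Run:
```python
from look import *
for c in ("scene","side"):
    P,im,d=snap(c); W=world(P,d);x,y,z=W[...,0],W[...,1],W[...,2]
    m=(d>0)&(np.hypot(x-576,y+290)<56)&(z>22)&(z<34)
    n,l,st,ce=cv2.connectedComponentsWithStats(m.astype(np.uint8),connectivity=4)
    print(c,"jar",[(W[l==i].mean(0).round().tolist(),int(st[i,4])) for i in range(1,n) if st[i,4]>10])
    m=(d>0)&(abs(x-446)<36)&(abs(y+283)<24)&(z>85)&(z<140); print(" scoop interior z",np.percentile(z[m],[5,50,90,98]).round(),m.sum())
    for nm in("ball0",):
        for r in eyes.regions_of(c,nm): 
            k=r["region"]&(d>0); print("  ",round(r["p"],2),np.median(W[k],0).round(),k.sum())
P,im,d=snap("wrist"); W=world(P,d)
for r in eyes.regions_of("wrist","ball0"):
    k=r["region"]&(d>0); print("wrist",round(r["p"],2),np.median(W[k],0).round(),k.sum())
```

```text
scene jar [([559.0, -248.0, 27.0], 74), ([556.0, -273.0, 27.0], 78), ([542.0, -322.0, 27.0], 80), ([566.0, -294.0, 27.0], 81), ([583.0, -274.0, 27.0], 80)]
 scoop interior z [100. 103. 118. 130.] 823
   0.6 [ 585. -274.   26.] 96
   0.58 [ 567. -295.   26.] 88
   0.43 [ 558. -273.   28.] 65
   0.41 [ 561. -249.   27.] 71
side jar []
 scoop interior z [109. 119. 129. 130.] 33
```

Run:
```python
from look import *
P,im,d=snap("scene"); W=world(P,d);x,y,z=W[...,0],W[...,1],W[...,2]
m=(d>0)&(abs(x-446)<38)&(abs(y+283)<22)&(z>85)&(z<140)
for xb in range(410,486,8):
    k=m&(x>=xb)&(x<xb+8)
    if k.sum(): print(xb,np.percentile(z[k],[5,50,95]).round(),k.sum(), "y of high",y[k&(z>112)].round()[:6])
m=(d>0)&(np.hypot(x-576,y+290)<60)&(z<34)
print("jar floor visible x range",x[m&(z<14)].min(),x[m&(z<14)].max(), "max x z>18",x[m&(z>16)].max())
```

```text
410 [101. 108. 132.] 135 y of high [-285. -283. -281. -289. -287. -282.]
418 [101. 103. 105.] 69 y of high []
426 [101. 103. 104.] 63 y of high []
434 [101. 103. 104.] 66 y of high []
442 [100. 102. 104.] 68 y of high []
450 [101. 103. 104.] 71 y of high []
458 [101. 103. 104.] 75 y of high []
466 [101. 102. 104.] 62 y of high []
474 [101. 102. 104.] 78 y of high []
482 [101. 102. 104.] 14 y of high []
jar floor visible x range 517.0616593271657 635.8496797749651 max x z>18 591.9269956700434
```

```bash
cat > spill.py <<'E'
from look import *
for c in ("scene","side"):
    P,im,d=snap(c); W=world(P,d);x,y,z=W[...,0],W[...,1],W[...,2]
    m=(d>0)&(z>11)&(z<60)&(x>200)&(x<900)&(abs(y)<520)
    n,l,st,ce=cv2.connectedComponentsWithStats(m.astype(np.uint8),connectivity=4)
    print(c,[(W[l==i].mean(0).round().tolist(),np.ptp(W[l==i],axis=0).round().tolist(),int(st[i,4])) for i in range(1,n) if 12<st[i,4]<400])
    if c=="scene":
        k=(d>0)&(z<14)&(z>2)&(np.hypot(x-576,y+290)<57); yb=np.round(y/10)*10
        print({int(v):int(x[k&(yb==v)].max()) for v in np.unique(yb[k])})
E
python3 spill.py
```

```text
scene [([410.0, 89.0, 37.0], [52.0, 58.0, 49.0], 355), ([422.0, -515.0, 13.0], [92.0, 12.0, 4.0], 155), ([562.0, -284.0, 25.0], [30.0, 42.0, 21.0], 194), ([584.0, -274.0, 26.0], [20.0, 20.0, 18.0], 97)]
{-340: 564, -330: 575, -320: 581, -310: 583, -300: 586, -290: 588, -280: 588, -270: 582, -260: 582, -250: 577, -240: 569}
side [([604.0, -475.0, 42.0], [100.0, 76.0, 43.0], 127), ([597.0, -341.0, 49.0], [88.0, 55.0, 27.0], 179), ([416.0, -513.0, 14.0], [46.0, 12.0, 7.0], 26)]
```

Scoop is empty and level; five balls are visible in the jar, the sixth presumably hidden behind its near wall (no stray blob on the table). Laying the scoop down here on bare table.

```bash
python3 -m handwheel '[[[0,0,0.01],0,0],[[0,0,0.016],0,0],[[0,0,0.016],0,0],[[0,0,0.012],0,0],[[0,0,0.008],0,0],[[0,0,0],0,0]]'
python3 st.py
python3 - <<'E'
from look import *
P,im,d=snap("scene"); W=world(P,d);x,y,z=W[...,0],W[...,1],W[...,2]
m=(d>0)&(abs(y+286)<60)&(x>380)&(x<500)&(z>15)&(z<140)
p=W[m]; print(cv2.minAreaRect(p[:,:2].astype(np.float32)))
k=m&(abs(y+286)<20)&(x>400)&(x<470)
A=np.c_[x[k]-440,y[k]+286,np.ones(k.sum())]; r=np.linalg.lstsq(A,z[k],rcond=None)[0]
for _ in range(5):
    e=abs(A@r-z[k])<4; r=np.linalg.lstsq(A[e],z[k][e],rcond=None)[0]
print("floor",np.degrees(np.arctan(r[:2])),r[2],e.sum())
E
```

```text
t: 29.38
position: [353.9, -288.2, 88.7]
ee_rot: [-3.089, -0.1, 0.257]
force: [-0.9, -0.3, -1.2]
width: 14.6
t 29.38 pos [ 353.9 -288.2   88.7] yaw 3.93 tilt 9.8 F [-0.9 -0.3 -1.2] w 14.6
((429.0898742675781, -281.15240478515625), (97.67434692382812, 62.70734786987305), 4.739939212799072)
floor [-0.39854054  2.9998659 ] 37.441488803111596 495
```

```bash
python3 -m handwheel '[[[0,0,0.010],0,0],[[0,0,0.009],0,0],[[0,0,0.006],0,0],[[0,0,0.003],0,0],[[0,0,0.001],0,0],[[0,0,0],0,0]]'
python3 st.py
```

```text
t: 29.93
position: [351.5, -288.4, 60.5]
ee_rot: [-3.092, -0.1, 0.25]
force: [-0.4, 1.1, -0.6]
width: 14.2
t 29.93 pos [ 351.5 -288.4   60.5] yaw 3.91 tilt 9.5 F [-0.4  1.1 -0.6] w 14.2
```

```bash
python3 -m handwheel '[[[0,0,0.004],0,0],[[0,0,0.003],0,0],[[0,0,0.002],0,0],[[0,0,0],0,0]]'
python3 st.py
```

```text
t: 30.27
position: [350.3, -288.5, 53.0]
ee_rot: [-3.094, -0.1, 0.25]
force: [1.6, 0.2, 5.4]
width: 14.7
t 30.27 pos [ 350.3 -288.5   53. ] yaw 3.88 tilt 9.44 F [1.6 0.2 5.4] w 14.7
```

```bash
python3 -m handwheel '[[[0,0,-0.001],0,0.0854],[[0,0,0],0,0.0854],[[0,0,0],0,0.0854],[[0,0,0],0,0.0854],[[0,0,0],0,0.0854],[[0,0,0],0,0.0854],[[0,0,-0.01],0,0.0854],[[0,0,-0.025],0,0.0854],[[0,0,-0.035],0,0.0854],[[0,0,-0.035],0,0.0854],[[0,0,-0.03],0,0.0854],[[0.02,0,-0.02],0,0.0854],[[0.03,0,0],0,0.0854],[[0.03,0,0],0,0.0854],[[0.02,0,0],0,0.0854],[[0,0,0],0,0.0854]]'
python3 st.py
cat > fin.py <<'E'
from look import *
for c in ("wrist","scene","side"):
    P,im,d=snap(c,"end_%s.png"%c); W=world(P,d);x,y,z=W[...,0],W[...,1],W[...,2]
    k=(d>0)&(abs(y+285)<17)&(x>400)&(x<455)&(z<20)&(z>-10)
    if k.sum()>20:
        A=np.c_[x[k]-430,y[k]+285,np.ones(k.sum())]; r=np.linalg.lstsq(A,z[k],rcond=None)[0]
        print(c,"scoop floor slope",np.degrees(np.arctan(r[:2])).round(2),"z",r[2].round(1),k.sum())
    m=(d>0)&(np.hypot(x-576,y+290)<59)&(z>22)&(z<36)
    n,l,st,ce=cv2.connectedComponentsWithStats(m.astype(np.uint8),connectivity=4)
    print(c,"jar balls",[(W[l==i].mean(0).round().tolist(),int(st[i,4])) for i in range(1,n) if st[i,4]>10])
E
python3 fin.py; python3 spill.py; python3 jar.py
```

```text
t: 31.6
position: [477.9, -286.3, 205.7]
ee_rot: [-3.095, -0.095, 0.244]
force: [-0.3, 0.2, -0.0]
width: 85.7
t 31.6 pos [ 477.9 -286.3  205.7] yaw 3.7 tilt 9.23 F [-0.3  0.2 -0. ] w 85.7
wrist scoop floor slope [0.05 0.02] z 1.4 1460
wrist jar balls [([559.0, -244.0, 29.0], 333), ([599.0, -259.0, 25.0], 115), ([580.0, -277.0, 26.0], 515), ([564.0, -297.0, 26.0], 481), ([556.0, -252.0, 26.0], 459), ([554.0, -276.0, 26.0], 467), ([541.0, -325.0, 26.0], 423)]
scene scoop floor slope [-0.01  0.05] z 2.6 248
scene jar balls [([558.0, -248.0, 27.0], 76), ([556.0, -273.0, 27.0], 75), ([542.0, -323.0, 27.0], 80), ([566.0, -294.0, 27.0], 82), ([583.0, -274.0, 27.0], 79)]
side jar balls []
scene [([410.0, 89.0, 37.0], [51.0, 59.0, 49.0], 356), ([398.0, -279.0, 32.0], [108.0, 64.0, 49.0], 380), ([447.0, -307.0, 27.0], [36.0, 2.0, 16.0], 18), ([422.0, -516.0, 13.0], [88.0, 11.0, 3.0], 137), ([557.0, -273.0, 25.0], [31.0, 21.0, 20.0], 95), ([567.0, -294.0, 26.0], [18.0, 21.0, 21.0], 100), ([584.0, -274.0, 26.0], [19.0, 20.0, 17.0], 98)]
{-340: 565, -330: 573, -320: 579, -310: 583, -300: 588, -290: 586, -280: 587, -270: 582, -260: 581, -250: 576, -240: 570}
side [([590.0, -479.0, 40.0], [109.0, 76.0, 44.0], 180), ([597.0, -341.0, 49.0], [90.0, 57.0, 28.0], 174), ([418.0, -515.0, 14.0], [58.0, 11.0, 5.0], 29), ([423.0, -279.0, 26.0], [121.0, 69.0, 49.0], 388), ([350.0, 10.0, 12.0], [13.0, 15.0, 2.0], 13)]
jar centre [ 575.6 -290.5] 796
```

The wrist camera shows all six balls in the jar, including the one that was hidden at (599,-259). The scoop lies flat (slopes under 0.1°), and the gripper is open and clear. Handing in.

```bash
python3 -c "
from rig import ticket,sensors
s=sensors.observe();print(s['t'],s['dq'])
print(ticket.finish_job())"
```

```text
31.9 [-0.00089234  0.00263757 -0.0016678  -0.0047927   0.00064691 -0.0039096
  0.0006875 ]
the job is handed in; nothing more can be done
None
```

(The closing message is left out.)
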